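# Loupe check of the short core

## Robot

A 6-joint arm with a two-finger parallel gripper is mounted at the origin on the work surface. World frame = base frame: x ahead of the robot, y to its left, z up, the work surface at z = 0. Lengths are in m, angles in degrees, forces in N, time in s.
With the tool pointing down it reaches from about 0.35 to 0.875 m from the base axis. Payload 4.2 kg.
Tool frame: the origin (TCP) lies midway between the tips of the shut fingers; the grasp point (between the pads) lies r.grasp_offset behind it (r.grasp_offset is the distance from the TCP to the grasp point, in m); z points along the fingers, y is the direction in which the jaws open and shut (so a half turn about z gives the same grasp; the last joint's range is limited). The gripper opens to 87 mm and grips with 3 to 60 N. Pads are 19 mm wide; open, the fingers measure 117 mm over their backs; the gripper's body (75 mm by 190 mm) begins 51 mm behind the grasp point.
Start: joints at [-59.038, 22.042, 0.453, 0, -68.411, -14.817], TCP at [0.174, -0.6, 0.223] pointing down, gripper open.
Joint ranges: [-179.83, 179.83], [-69.29, 118.12], [-61.27, 80.66], [-181.25, 117.63], [-171.15, -9.14], [-177.46, 177.46]. Speed limits (degrees/s): [159.86, 159.86, 180, 180, 180, 180].

## Interface

Orientations are given as a 3x3 rotation matrix whose columns are the frame's x, y, z axes.
In Python, from station import sense, optics, r gives the robot as it stands. The module is installed in compiled form; this text tells all that it offers.
- The arm moves only by the tool servo_tool, never from a script. Its argument "deltas" is a list of rows, each an object with "slide": the shift along the tool's x, y, z in units of 25 mm (1.0 is 25 mm), a list of three; "spin": the turn about the tool's z in units of 8 degrees (1.0 is 8 degrees). A call has 1 to 10 rows; each row shifts and turns the pose as measured when the row begins, along the tool's axes as they then stand; what a row does not reach is not made up. A row lasts 1/10 s, in which the tool goes at most 50 mm and 8.59 degrees, less where a joint would pass 70% of its speed; a pose out of reach is approached as far as the arm can. A call is refused whole if a number of a shift passes 1 or a number of a turn 1, either way. A call with a gripper value outside its range is refused whole. "gripper" is the closure in counts, from 0 (fully open) to 255 (shut), set as the call begins (left out, the last holds). The fingers move at their own pace and stop on an object; the grip force is fixed at half the most. Time passes only in rows, so rows that do not move let the fingers close. It gives the time, the measured TCP pose, the force and the opening at its end, in the units of the state.
- sense(): the state, without advancing time (a new reading comes with each control period).
- optics.capture(name): name is "side" or "top"; returns a dict with "frame" (384x512x3 uint8, red, green, blue), "camera_matrix" (3x3 intrinsics, pixels), "eye" and "rotation" of the camera in the world. Camera axes: x right, y down, z forward; pixel columns grow to the right and rows downward; lengths in m; the calibration is good to about 2 mm. A picture is of the moment at which its call begins. There is no depth.
- r.finish_job(): hands the job in, once; it reports no verdict.
The state is a dict: "time_s": time; "joints": joint angles; "joint_velocities": joint speeds; "effort": joint torques, N m; "tcp_pos": TCP position; "ee_rot": TCP orientation; "wrist_force": force on the tool from outside, world axes, zero at the start; "moment": the same for the moment, N m; "gripper_width": opening from 0.0 (shut) to 1.0 (fully open).
Only numpy, scipy, OpenCV 4.12 (cv2) and the standard library are available. Lean on these libraries where they do the work, as an engineer would, in place of code of your own. Each camera call takes 0.05 s, during which the arm holds its last target.

## Task

One of the three concrete cores on the plywood board is shorter than the others: take it off the board and stand it upright on the round viewing stage, its whole base on the disc, and let go of it. Then pick up the loupe and hold it still and level over the middle of that core, the lens at the height of the pointer on the gauge post, and finish there with the loupe still held in the gripper: do not set it down or prop it on anything. Leave the two long cores and the other things on the table where they are.

Things in the scene. Friction and masses are not known exactly. Their poses are not given: they have to be found in the camera images.
- core_short_center (a point): centre (half-way up) of the short concrete core: a plain cylinder 38 mm in diameter, 50 mm tall, about 125 g, standing upright on the board; z axis is the cylinder's axis
- core_full1_center (a point): centre of a full-length concrete core, 38 mm in diameter, 76 mm tall, standing on the board; it stays there. The cores stand about 100 mm apart
- core_full2_center (a point): centre of the other full-length concrete core, the same size; it stays on the board
- board: fixed plywood board 180 x 190 mm, 8 mm thick, lying flat, on which the three cores stand; origin at the centre of its underside (table level)
- stage_top (a point): centre of the top face of the round aluminium viewing stage, a fixed disc 64 mm in diameter whose top is 20 mm above the table; it sits on a grey base plate 175 x 90 mm, 8 mm thick, reaching from 50 mm behind to 125 mm ahead of the disc's centre along x. Its x axis points from the disc to the gauge post, an upright steel rod 12 mm thick and 180 mm tall (above the table) that stands 100 mm along +x from the disc's centre; z is up
- stage: the same viewing stage with its base plate and gauge post, one fixed piece; origin on the table under the centre of the disc, same axes as stage_top
- pointer_tip (a point): tip of the pointer that marks the lens's focal height: a steel finger 6 mm wide, 4 mm thick that sticks out level, towards the stage, from a black collar (22 mm across, 16 mm tall) clamped on the gauge post; the tip is 70 mm from the stage's axis, half-way up the finger; its height, different every time, is the height for the lens centre. z is up
- pointer: the collar with the pointer, clamped fast on the post; origin in the collar's centre on the post's axis, at the same height as the tip
- loupe_lens (a point): centre of the loupe's lens, half-way up its rim: a clear lens in a black rim 64 mm in outer diameter and 12 mm tall, lying flat on the table at the start (this point 6 mm above the table). The handle leaves along the loupe's -x; z is the lens's axis, upwards when the right way up. Total about 90 g
- loupe_grip (a point): a point to grip the loupe's handle: 75 mm from the lens centre along the loupe's -x, half-way up the handle (11 mm above the loupe's underside, 5 mm above the lens-centre point). The handle is a black bar 16 mm wide, 22 mm tall and 70 mm long, from 50 to 120 mm from the lens centre, joined to the rim by a steel neck; same axes as loupe_lens
- loupe: the whole loupe (rim, lens, neck and handle); origin at the centre of the rim's underside, same axes as loupe_lens
- weight: brass weight 32 mm in diameter, 50 mm tall with a small knob; bystander, loose; origin at the underside's centre
- tin: low round metal sample tin 60 mm in diameter, 45 mm tall; bystander, loose; origin at the underside's centre
- brush: brush lying on the table; bystander, loose
- beaker: clear plastic beaker 64 mm across, 80 mm tall; bystander, loose; origin at the underside's centre
- wash_bottle: white bottle 60 mm in diameter, 160 mm tall with a red cap; bystander, loose; origin at the underside's centre

How it is judged:
By the outcome, as a careful person would: the job done as asked, in the order asked, and still so for the second after the job is handed in, while the arm keeps its last pose, push and grip.
It also fails if it takes over 69 s, if anything falls off the work surface, if the arm or the gripper's body presses on something with over 40 N, if the wrist force passes 120 N, or if a joint passes its speed limit or range.

## Working session

There is one attempt and no reset: what is moved stays moved. The work goes in short steps, Python scripts to look and compute and a tool call to move; the robot and the scene stay as the last step left them, time stands still between calls to the robot, and variables do not carry over. Pictures are saved under pics/ and viewed, and the job is handed in when it is done.

Besides the shell and the picture viewer there is one more tool, called after "Emit:" as a command line: name --argument value ..., lists and objects as JSON in quotes. servo_tool: Moves the arm, as the interface text tells. Its arguments: {"type":"object","properties":{"deltas":{"type":"array"},"gripper":{"type":"number"}},"required":["deltas"]}

```bash
mkdir -p pics
python3 - <<'E'
from station import sense, optics, r
import cv2
s=sense(); print(s, r.grasp_offset)
for n in("side","top"):
    c=optics.capture(n); print(n,c["camera_matrix"],c["eye"],c["rotation"])
    cv2.imwrite(f"pics/{n}0.png",cv2.cvtColor(c["frame"],cv2.COLOR_RGB2BGR))
E
```

```text
{'time_s': 0.0, 'joints': array([-5.90390985e+01,  2.20913000e+01,  3.79959155e-01, -3.06508091e-02,
       -6.84121024e+01, -1.48150593e+01]), 'joint_velocities': array([ 0.03593121,  0.00938153, -0.06501612, -0.04829412,  0.03663677,
        0.03244599]), 'effort': array([ 2.09429995e-04, -3.90668035e+01,  1.87406820e+01,  4.21966419e+00,
        1.10990604e-02, -1.88708209e-04]), 'tcp_pos': array([ 0.17364112, -0.59975935,  0.22145086]), 'ee_rot': array([[-9.60611808e-01, -2.77892945e-01, -6.81800681e-04],
       [-2.77893772e-01,  9.60609508e-01,  2.10337813e-03],
       [ 7.04302753e-05,  2.20999803e-03, -9.99997555e-01]]), 'wrist_force': array([ 0.84495845,  0.66377618, -0.67263754]), 'moment': array([-0.02470068, -0.0126786 ,  0.00181158]), 'gripper_width': 1.0014124681664913} 0.0187
side [[360.4229653    0.         259.67762495]
 [  0.         360.4229653  188.24915969]
 [  0.           0.           1.        ]] [0.10521289 0.8930187  0.80965434] [[-0.87254578 -0.29163565  0.39193433]
 [-0.48842751  0.50414454 -0.71223371]
 [ 0.01012118 -0.81288802 -0.58233206]]
top [[401.60100286   0.         253.67047088]
 [  0.         401.60100286 194.03903502]
 [  0.           0.           1.        ]] [0.35499189 0.01928756 1.52816193] [[-0.01691235 -0.98999062  0.14011619]
 [-0.99978547  0.01842026  0.00947183]
 [-0.011958   -0.13992594 -0.99008976]]
```

View pics/side0.png

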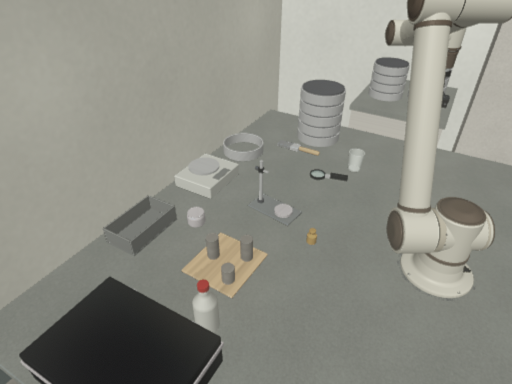

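View pics/top0.png

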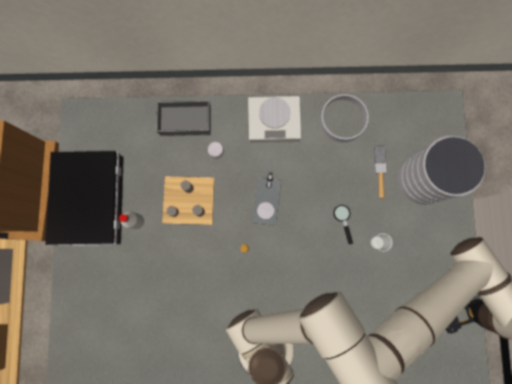

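```bash
cat > h.py <<'E'
import numpy as np, cv2
from station import sense, optics, r
def ray(c,uv):
    K=c["camera_matrix"];d=np.linalg.inv(K)@[uv[0],uv[1],1.];return np.array(c["eye"]),np.array(c["rotation"])@d
def onz(c,uv,z):
    e,d=ray(c,uv);return e+d*(z-e[2])/d[2]
def proj(c,p):
    q=c["camera_matrix"]@(np.array(c["rotation"]).T@(np.array(p)-c["eye"]));return q[:2]/q[2]
def tri(ca,ua,cb,ub):
    a,d=ray(ca,ua);b,e=ray(cb,ub);d=d/np.linalg.norm(d);e=e/np.linalg.norm(e)
    t=np.linalg.lstsq(np.stack([d,-e],1),b-a,rcond=None)[0]
    p,q=a+d*t[0],b+e*t[1];return (p+q)/2,np.linalg.norm(p-q)
def crop(c,x0,y0,x1,y1,k,name):
    f=cv2.cvtColor(c["frame"],cv2.COLOR_RGB2BGR)[y0:y1,x0:x1]
    cv2.imwrite("pics/"+name,cv2.resize(f,None,fx=k,fy=k,interpolation=cv2.INTER_CUBIC))
E
python3 - <<'E'
from h import *
t=optics.capture("top");s=optics.capture("side")
crop(t,155,165,285,255,6,"tA.png");crop(t,320,190,400,255,8,"tB.png")
crop(s,180,150,310,295,4,"sA.png");crop(s,250,150,360,215,7,"sB.png")
E
```

```text
(no output)
```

View pics/tA.png

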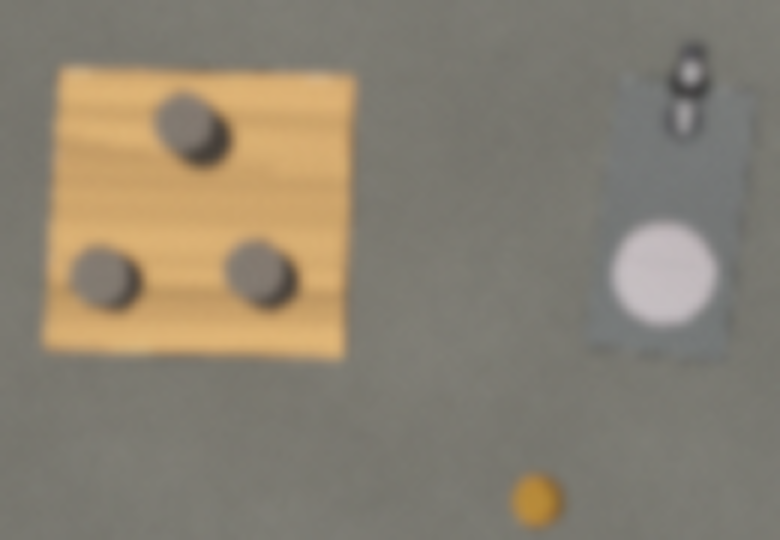

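View pics/tB.png

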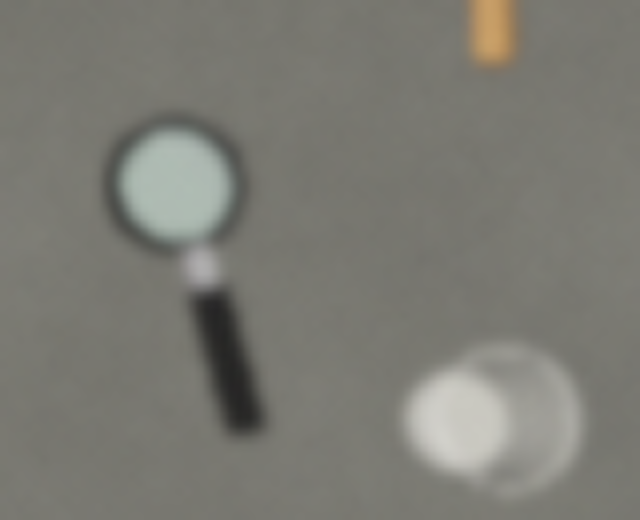

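View pics/sA.png

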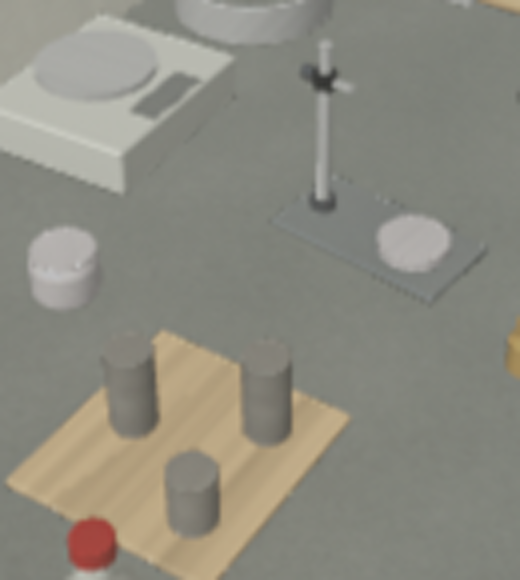

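View pics/sB.png

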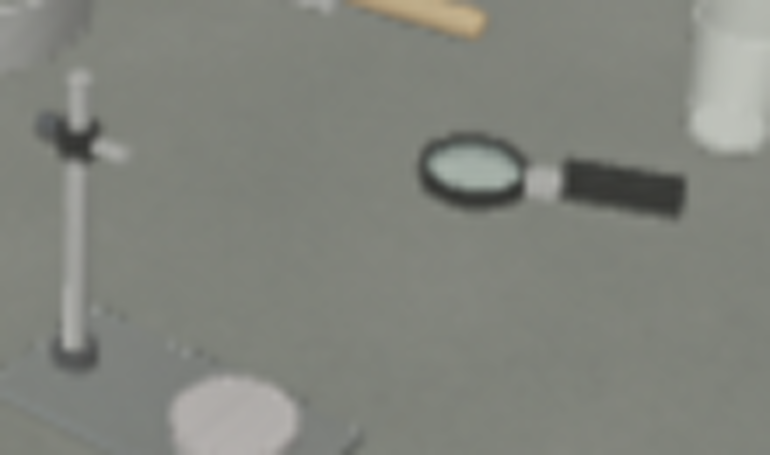

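```bash
cat > m.py <<'E'
from h import *
t=optics.capture("top");s=optics.capture("side")
T=lambda u,v:(155+(u+.5)/6-.5,165+(v+.5)/6-.5)
B=lambda u,v:(320+(u+.5)/8-.5,190+(v+.5)/8-.5)
S=lambda u,v:(180+(u+.5)/4-.5,150+(v+.5)/4-.5)
SB=lambda u,v:(250+(u+.5)/7-.5,150+(v+.5)/7-.5)
for n,a,z,b in (("short",T(98,272),.058,S(193,466)),("f1",T(185,122),.084,S(129,349)),("f2",T(255,268),.084,S(266,356)),("disc",T(664,274),.02,S(415,241)),("lens",B(176,184),.012,SB(473,170)),("hend",B(208,292),.022,SB(568,170)),("hend2",B(246,428),.022,SB(686,185))):
    print(n,onz(t,a,z).round(4),onz(s,b,z).round(4),tri(t,a,s,b))
print("tip",tri(t,T(683,134),s,SB(128,153)))
print("posttop",tri(t,T(692,70),s,SB(80,72)))
# handle from dark mask
def blobs(c,m,nm):
    n,l,st,ce=cv2.connectedComponentsWithStats(m.astype(np.uint8))
    for i in range(1,n):
        if st[i,4]>25: print(nm,st[i],ce[i].round(2))
ft=t["frame"].astype(int)
sub=np.zeros(ft.shape[:2],bool);sub[190:255,320:358]=1
blobs(t,(ft.max(2)<70)&sub,"dark top")
sub2=np.zeros(ft.shape[:2],bool);sub2[165:255,240:285]=1
m=(ft.min(2)>160)&sub2;blobs(t,m,"disc top")
m2=(ft[...,1]-ft[...,0]>8)&sub;blobs(t,m2,"lens top")
E
python3 m.py
```

```text
short [0.5096 0.3393 0.058 ] [0.5073 0.3381 0.058 ] (array([0.50840058, 0.33870731, 0.05830256]), np.float64(0.002603011027106379))
f1 [0.5976 0.2817 0.084 ] [0.5954 0.2866 0.084 ] (array([0.5984874 , 0.28260755, 0.07926634]), np.float64(0.0001183913306845514))
f2 [0.5076 0.2388 0.084 ] [0.5054 0.2434 0.084 ] (array([0.50794167, 0.23942115, 0.07956412]), np.float64(0.0002599190875961571))
disc [ 0.5059 -0.0089  0.02  ] [ 0.5024 -0.0014  0.02  ] (array([ 0.50621567, -0.00915452,  0.01308783]), np.float64(0.0007880237442167235))
lens [ 0.4927 -0.2971  0.012 ] [ 0.49   -0.2858  0.012 ] (array([ 0.49384226, -0.29879529,  0.00326011]), np.float64(0.0007216546436396101))
hend [ 0.441  -0.3075  0.022 ] [ 0.4382 -0.2983  0.022 ] (array([ 0.4412892 , -0.30906599,  0.01483858]), np.float64(0.00016559572505460621))
hend2 [ 0.3777 -0.322   0.022 ] [ 0.3749 -0.3172  0.022 ] (array([ 0.37697745, -0.32309986,  0.01798358]), np.float64(0.0015236234500645))
tip (array([ 0.57548641, -0.01902924,  0.14521842]), np.float64(0.001432267099075481))
posttop (array([ 0.60622965, -0.0242748 ,  0.17893901]), np.float64(4.6308755373546446e-05))
dark top [344 227   8  17  71] [347.99 234.94]
disc top [257 203  17  16 210] [265.15 210.28]
lens top [335 206  14  14 151] [341.57 212.7 ]
```

```bash
cat > m2.py <<'E'
from h import *
s=optics.capture("side");t=optics.capture("top")
d=np.array([.5059,-.0089]);u=np.array([.0993,-.0148]);u/=np.linalg.norm(u)
P=lambda a,z:np.r_[d+a*u,z]
for n,p in(("posttop",P(.1,.18)),("postbase",P(.1,.008)),("disc",P(0,.02)),("tip.12",P(.07,.12)),("tip.15",P(.07,.15)),("collar.15",P(.1,.15)),("plate far/near",P(.125,.008)),("plate near",P(-.05,.008))):
    print(n,proj(s,p).round(2),"crop4 (180,150):",((proj(s,p)-[180,150]+.5)*4-.5).round(1),"top",proj(t,p).round(2))
crop(s,235,150,310,215,10,"sC.png")
crop(t,250,160,295,225,9,"tC.png")
E
python3 m2.py
```

```text
posttop [261.29 159.78] crop4 (180,150): [326.7  40.6] top [269.75 176.6 ]
postbase [260.69 200.26] crop4 (180,150): [324.3 202.5] top [268.5  184.81]
disc [283.41 208.38] crop4 (180,150): [415.1 235. ] top [265.25 210.25]
tip.12 [268.01 177.65] crop4 (180,150): [353.5 112.1] top [268.22 187.95]
tip.15 [268.22 170.28] crop4 (180,150): [354.4  82.6] top [268.43 186.61]
collar.15 [261.18 167.32] crop4 (180,150): [326.2  70.8] top [269.51 178.18]
plate far/near [255.31 197.68] crop4 (180,150): [302.7 192.2] top [269.32 178.44]
plate near [295.19 216.77] crop4 (180,150): [462.3 268.6] top [263.52 223.62]
```

View pics/sC.png

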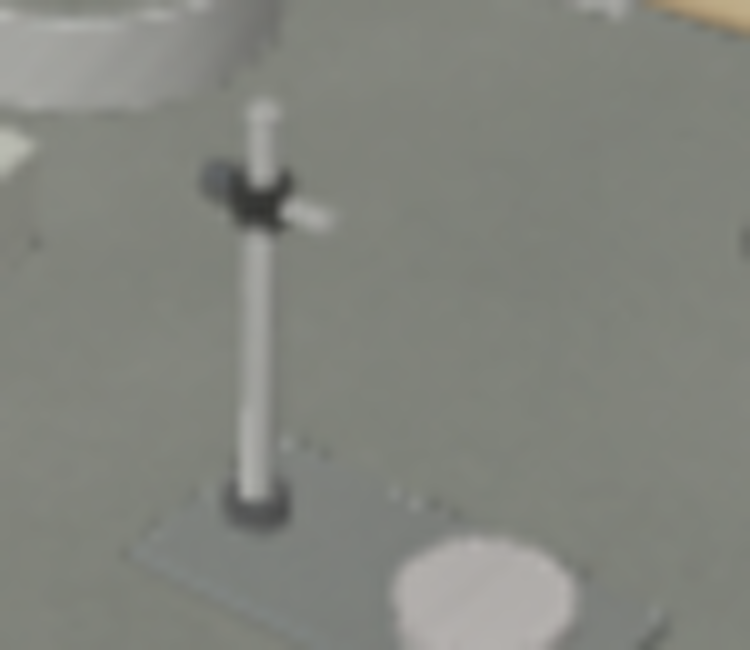

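View pics/tC.png

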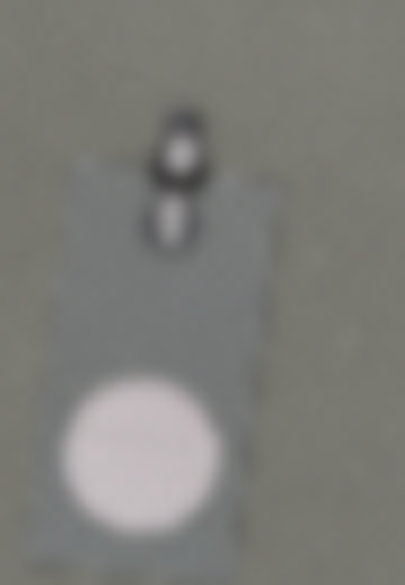

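Run:
```python
from h import *
t=optics.capture("top");s=optics.capture("side")
crop(t,110,195,150,240,12,"tD.png")
print("cap",tri(t,(125,218),s,(203.5,286)), onz(t,(125,218),.16))
L=onz(t,(341.57,212.7),.006);H=onz(t,(347.99,234.94),.018);print("lens",L,"handle c",H,np.linalg.norm((L-H)[:2]))
print(proj(s,L),"obs",250+474.5/7-.5,150+168.5/7-.5)
# predicted core silhouettes vs seen
for n,p in(("short",(.509,.339,.033)),("disc",(.5059,-.0089,.02))):
    print(n,proj(s,p),proj(t,p))
f=s["frame"].astype(int);sub=np.zeros(f.shape[:2],bool);sub[255:290,215:240]=1
hsv=cv2.cvtColor(s["frame"],cv2.COLOR_RGB2HSV);m=(hsv[...,1]<50)&sub
n,l,st,ce=cv2.connectedComponentsWithStats(m.astype(np.uint8));print(st[1:],ce[1:])
sub=np.zeros(f.shape[:2],bool);sub[200:220,163:180]=1
hsv=cv2.cvtColor(t["frame"],cv2.COLOR_RGB2HSV);m=(hsv[...,1]<70)&sub&(hsv[...,2]>95)
n,l,st,ce=cv2.connectedComponentsWithStats(m.astype(np.uint8));print(st[1:],ce[1:]);print(hsv[205:216,166:180,2]);print(hsv[205:216,166:180,1])
for a in ce[1:]: print(onz(t,a,.058))
```

```text
cap (array([0.47579545, 0.4799069 , 0.14450214]), np.float64(0.001145701514864446)) [0.47393613 0.4744615  0.16      ]
lens [ 0.4927244  -0.29833155  0.006     ] handle c [ 0.40795041 -0.31577874  0.018     ] 0.08655075841236115
[317.51465381 173.43750216] obs 317.2857142857143 173.57142857142858
short [227.55344216 272.25494218] [172.4485755  210.75325587]
disc [283.40846864 208.38416322] [265.25196441 210.2490677 ]
[[215 255   4   4  12]
 [221 263  14  22 250]
 [239 289   1   1   1]] [[216.25       256.08333333]
 [227.612      273.088     ]
 [239.         289.        ]]
[[167 207  10   9  68]] [[171.45588235 210.80882353]]
[[218 217 210 200 194 191 194 200 208 214 217 218 219 219]
 [215 209 194 175 163 159 162 172 184 194 204 212 216 217]
 [205 191 171 150 140 137 139 143 151 160 174 194 207 213]
 [194 171 149 136 131 130 130 132 131 130 136 164 192 206]
 [187 158 138 132 130 131 131 130 129 120 109 126 168 199]
 [180 150 135 131 130 130 130 131 129 119  98 101 145 191]
 [174 146 134 130 130 129 130 130 128 118  95  89 131 183]
 [168 147 134 130 130 130 130 129 126 114  92  87 124 
[... 167 characters left out ...]
5 149 176 191]]
[[118 118 115 112 108 105 108 112 115 117 119 119 120 119]
 [119 115 106  95  84  80  83  92 104 113 119 120 119 120]
 [114 103  86  66  53  50  51  61  76  97 113 120 119 120]
 [108  86  62  43  37  37  35  41  49  63  94 115 121 121]
 [100  71  46  33  31  33  35  35  38  43  66 101 118 120]
 [ 94  63  40  33  33  33  31  35  36  39  49  86 113 120]
 [ 92  59  38  33  31  32  33  35  34  37  40  69 109 120]
 [ 97  66  42  33  33  33  35  34  34  36  42  64 107 119]
 [107  82  56  40  35  35  33  34  36  39  46  79 108 120]
 [116 102  76  57  45  39  36  38  38  47  64  97 116 121]
 [121 112 100  86  74  64  59  58  59  72  98 113 119 121]]
[0.50628561 0.33731827 0.058     ]
```

Emit:
servo_tool --deltas '[{"slide": [-1,1,0],"spin": 0},{"slide": [-1,1,0],"spin": 0},{"slide": [-1,1,0],"spin": 0},{"slide": [-1,1,0],"spin": 0},{"slide": [-1,1,0],"spin": 0},{"slide": [-1,1,0],"spin": 0},{"slide": [-1,1,0],"spin": 0},{"slide": [-1,1,0],"spin": 0},{"slide": [-1,1,0],"spin": 0},{"slide": [-1,1,0],"spin": 0}]' --gripper 0

```text
time_s: 1.5
tcp_pos: [0.3492, -0.2835, 0.2223]
ee_rot: [[-0.963, -0.27, 0.003], [-0.27, 0.963, -0.002], [-0.002, -0.003, -1.0]]
wrist_force: [0.4, -1.0, 0.4]
gripper_width: 0.995
```

Emit:
servo_tool --deltas '[{"slide": [-1,1,0],"spin": 0},{"slide": [-1,1,0],"spin": 0},{"slide": [-1,1,0],"spin": 0},{"slide": [-1,1,0],"spin": 0},{"slide": [-1,1,0],"spin": 0},{"slide": [-1,1,0],"spin": 0},{"slide": [-1,1,0],"spin": 0},{"slide": [-1,1,0],"spin": 0},{"slide": [-1,1,0],"spin": 0},{"slide": [-1,1,0],"spin": 0}]'

```text
time_s: 2.5
tcp_pos: [0.5277, 0.0394, 0.2266]
ee_rot: [[-0.962, -0.273, 0.012], [-0.273, 0.962, -0.002], [-0.011, -0.006, -1.0]]
wrist_force: [0.4, -0.8, 0.5]
gripper_width: 1.003
```

Emit:
servo_tool --deltas '[{"slide": [-0.3,1,0],"spin": 0},{"slide": [-0.3,1,0],"spin": 0},{"slide": [-0.3,1,0],"spin": 0},{"slide": [-0.3,1,0],"spin": 0},{"slide": [-0.3,1,0],"spin": 0},{"slide": [-0.3,1,0],"spin": 0},{"slide": [-0.3,1,0],"spin": 0},{"slide": [-0.3,1,0],"spin": 0},{"slide": [-0.3,1,0],"spin": 0},{"slide": [-0.3,1,0],"spin": 0}]'

```text
time_s: 3.5
tcp_pos: [0.5329, 0.3131, 0.2269]
ee_rot: [[-0.962, -0.274, 0.015], [-0.274, 0.962, -0.001], [-0.014, -0.005, -1.0]]
wrist_force: [-0.5, 0.0, -0.2]
gripper_width: 1.0
```

Emit:
servo_tool --deltas '[{"slide": [0.35,0.62,0],"spin": 0},{"slide": [0.35,0.62,0],"spin": 0},{"slide": [0,0,0],"spin": 0},{"slide": [0,0,0],"spin": 0}]'

```text
time_s: 3.9
tcp_pos: [0.5067, 0.3428, 0.2256]
ee_rot: [[-0.96, -0.278, 0.015], [-0.278, 0.961, -0.001], [-0.014, -0.005, -1.0]]
wrist_force: [0.2, -0.3, 0.1]
gripper_width: 1.002
```

Run:
```python
from h import *
x=sense();print(x["time_s"],x["tcp_pos"],x["ee_rot"],x["wrist_force"])
t=optics.capture("top");s=optics.capture("side")
p=x["tcp_pos"];print(proj(t,p),proj(s,p))
crop(t,140,160,250,250,6,"t2.png");crop(s,170,130,290,300,4,"s2.png")
```

```text
3.9 [0.5067244  0.34281243 0.22560214] [[-0.96049021 -0.27788786  0.01539135]
 [-0.27793682  0.96059873 -0.00109548]
 [-0.01448049 -0.00533002 -0.99988095]] [ 0.21545691 -0.33509619  0.05337195]
[158.78646866 205.65559302] [224.21193897 220.78798686]
```

View pics/s2.png

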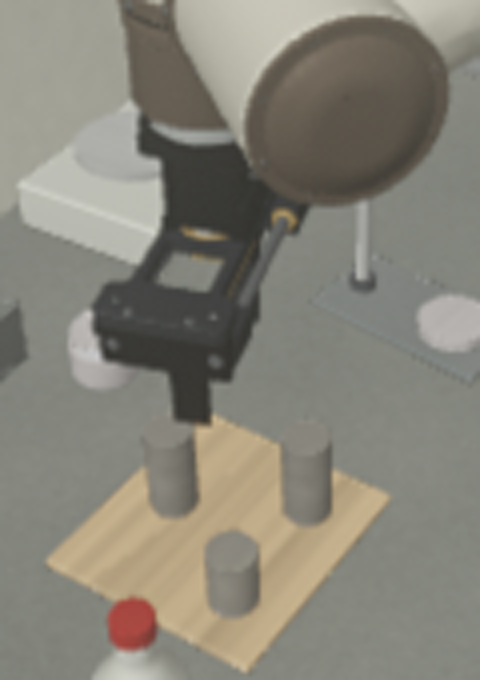

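Emit:
servo_tool --deltas '[{"slide": [0.12,-0.17,0.8],"spin": 0},{"slide": [0,0,0.9],"spin": 0},{"slide": [0,0,0.9],"spin": 0},{"slide": [0,0,0.9],"spin": 0},{"slide": [0,0,0.9],"spin": 0},{"slide": [0,0,0.9],"spin": 0},{"slide": [0,0,0],"spin": 0},{"slide": [0,0,0],"spin": 0}]'

```text
time_s: 4.8
tcp_pos: [0.5134, 0.3328, 0.0922]
ee_rot: [[-0.963, -0.269, 0.021], [-0.269, 0.963, 0.003], [-0.021, -0.003, -1.0]]
wrist_force: [-0.2, -0.0, 1.6]
gripper_width: 1.004
```

Run:
```python
from h import *
x=sense();print(x["time_s"],x["tcp_pos"],x["ee_rot"],x["wrist_force"])
t=optics.capture("top");s=optics.capture("side")
crop(t,140,160,250,250,6,"t3.png");crop(s,170,180,290,300,5,"s3.png")
```

```text
4.8 [0.51344805 0.33284357 0.09217087] [[-0.96294739 -0.26884393  0.02133692]
 [-0.26884848  0.96317867  0.0027089 ]
 [-0.02127954 -0.00312787 -0.99976867]] [-0.15763927 -0.0035427   1.63906051]
```

View pics/s3.png

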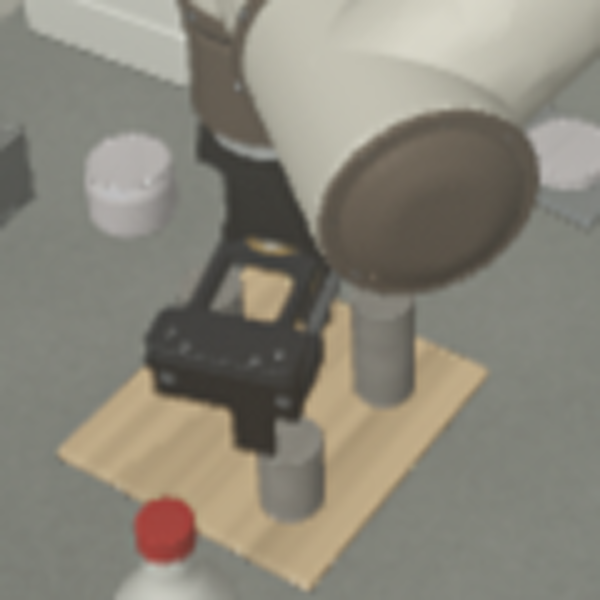

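View pics/t3.png

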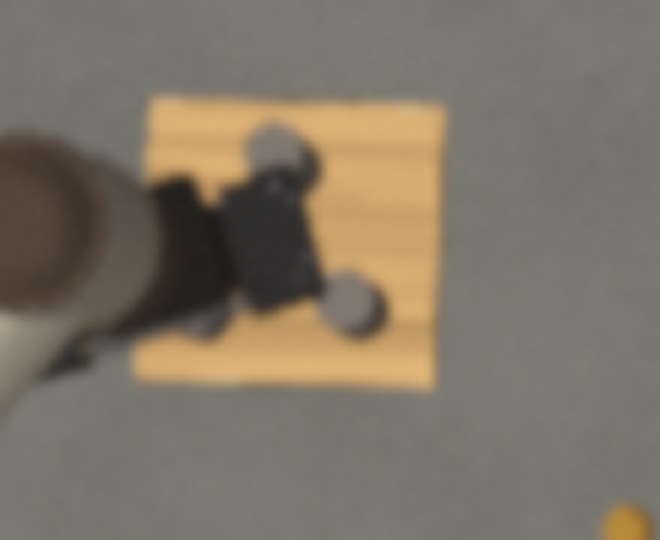

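Run:
```python
from h import *
x=sense();t=optics.capture("top");s=optics.capture("side")
R=x["ee_rot"];p=x["tcp_pos"]
for d in(-.0585,-.0435,0,.0435,.0585):
    q=p+R[:,1]*d;a=proj(s,q);b=proj(t,q);print(d,q.round(3),((a-[170,180]+.5)*5).round(),((b-[140,160]+.5)*6).round())
for z in(.058,.008):
    q=(.508,.338,z);a=proj(s,q);b=proj(t,q);print(((a-[170,180]+.5)*5).round(),((b-[140,160]+.5)*6).round())
```

```text
-0.0585 [0.529 0.277 0.093] [317. 305.] [280. 263.]
-0.0435 [0.525 0.291 0.093] [309. 324.] [256. 270.]
0 [0.513 0.333 0.093] [285. 379.] [187. 290.]
0.0435 [0.502 0.375 0.092] [259. 438.] [117. 311.]
0.0585 [0.498 0.389 0.092] [250. 460.] [ 93. 318.]
[291. 432.] [191. 305.]
[295. 493.] [208. 313.]
```

Emit:
servo_tool --deltas '[{"slide": [0.2,0.26,0],"spin": 0},{"slide": [0,0,0],"spin": 0},{"slide": [0,0,0],"spin": 0}]'

```text
time_s: 5.3
tcp_pos: [0.5068, 0.3399, 0.0953]
ee_rot: [[-0.963, -0.27, 0.025], [-0.27, 0.963, 0.008], [-0.027, 0.001, -1.0]]
wrist_force: [-0.2, -0.4, 0.3]
gripper_width: 1.003
```

Emit:
servo_tool --deltas '[{"slide": [0,-0.05,0.95],"spin": 0},{"slide": [0,0,0.95],"spin": 0},{"slide": [0,0,0.9],"spin": 0}]'

```text
time_s: 5.6
tcp_pos: [0.5118, 0.3431, 0.0293]
ee_rot: [[-0.962, -0.272, 0.035], [-0.272, 0.962, 0.017], [-0.038, 0.007, -0.999]]
wrist_force: [-0.5, -1.0, -0.6]
gripper_width: 0.997
```

Run:
```python
from h import *
for i in range(6):
    x=sense();print(x["time_s"],x["tcp_pos"].round(4),x["ee_rot"][:,2].round(4),x["joints"].round(3),x["joint_velocities"].round(2));s=optics.capture("side")
crop(s,170,180,290,300,5,"s4.png")
```

```text
5.6 [0.5118 0.3431 0.0293] [ 0.0347  0.0169 -0.9993] [  49.313   31.374  -15.918    1.345  -40.687 -124.541] [-0.23 17.59 -9.65  0.62 27.8  -0.55]
5.65 [0.5097 0.3411 0.025 ] [ 0.0288  0.0118 -0.9995] [  49.31    31.663  -16.139    1.25   -40.616 -124.544] [-0.17 -0.91 -0.35 -0.75 -6.32  0.18]
5.7 [0.5098 0.3409 0.0264] [ 0.0287  0.011  -0.9995] [  49.306   31.562  -16.068    1.279  -40.825 -124.537] [-0.15 -2.37  2.27  1.26 -2.02  0.07]
5.75 [0.5108 0.3418 0.0282] [ 0.0312  0.013  -0.9994] [  49.304   31.453  -15.956    1.331  -40.87  -124.538] [ 0.07 -1.92  2.07  0.96 -0.05  0.03]
5.8 [0.5116 0.3426 0.0295] [ 0.0334  0.015  -0.9993] [  49.303   31.371  -15.874    1.359  -40.864 -124.539] [-0.04 -1.43  1.24  0.24  0.17  0.06]
5.85 [0.512  0.3431 0.0303] [ 0.0346  0.0163 -0.9993] [  49.304   31.319  -15.834    1.363  -40.853 -124.54 ] [-0.05 -0.96  0.45 -0.24  0.09  0.01]
```

View pics/s4.png

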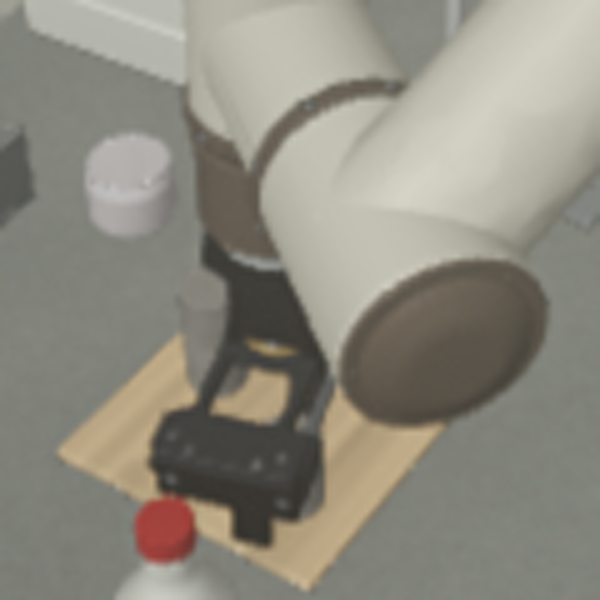

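Emit:
servo_tool --deltas '[{"slide": [0.18,-0.12,0.2],"spin": 0},{"slide": [0,0,0],"spin": 0}]'

```text
time_s: 6.1
tcp_pos: [0.5094, 0.3399, 0.0275]
ee_rot: [[-0.962, -0.272, 0.038], [-0.272, 0.962, 0.02], [-0.042, 0.009, -0.999]]
wrist_force: [1.0, -1.2, -0.1]
gripper_width: 0.997
```

Run:
```python
from h import *
for i in range(4):
    x=sense();print(x["time_s"],x["tcp_pos"].round(4),x["ee_rot"][:,2].round(4),x["wrist_force"].round(1));s=optics.capture("side")
```

```text
6.1 [0.5094 0.3399 0.0275] [ 0.0378  0.0201 -0.9991] [ 1.  -1.2 -0.1]
6.15 [0.5101 0.3406 0.0281] [ 0.0393  0.0211 -0.999 ] [ 0.1  0.3 -0.2]
6.2 [0.5103 0.3408 0.0281] [ 0.0395  0.0213 -0.999 ] [ 0.5 -0.3 -0.2]
6.25 [0.5103 0.3408 0.028 ] [ 0.0393  0.0212 -0.999 ] [-0.4  0.7 -0.3]
```

Emit:
servo_tool --deltas '[{"slide": [0,0,0.1],"spin": 0},{"slide": [0,0,0],"spin": 0},{"slide": [0,0,0],"spin": 0},{"slide": [0,0,0],"spin": 0},{"slide": [0,0,0],"spin": 0},{"slide": [0,0,0],"spin": 0}]' --gripper 255

```text
time_s: 6.9
tcp_pos: [0.5105, 0.341, 0.0252]
ee_rot: [[-0.961, -0.273, 0.039], [-0.272, 0.962, 0.021], [-0.043, 0.01, -0.999]]
wrist_force: [0.6, 0.3, -0.1]
gripper_width: 0.539
```

Emit:
servo_tool --deltas '[{"slide": [0,0,0],"spin": 0},{"slide": [0,0,0],"spin": 0},{"slide": [0,0,0],"spin": 0},{"slide": [0,0,0],"spin": 0}]'

```text
time_s: 7.3
tcp_pos: [0.5105, 0.3409, 0.0252]
ee_rot: [[-0.961, -0.273, 0.039], [-0.272, 0.962, 0.021], [-0.043, 0.009, -0.999]]
wrist_force: [0.2, -0.1, -0.3]
gripper_width: 0.43
```

Emit:
servo_tool --deltas '[{"slide": [0,0,-0.3],"spin": 0},{"slide": [0,0,-0.8],"spin": 0},{"slide": [0,0,-0.8],"spin": 0},{"slide": [0,0,-0.8],"spin": 0},{"slide": [0,0,-0.8],"spin": 0},{"slide": [0,0,-0.8],"spin": 0},{"slide": [0,0,-0.3],"spin": 0},{"slide": [0,0,0],"spin": 0},{"slide": [0,0,0],"spin": 0}]'

```text
time_s: 8.2
tcp_pos: [0.5038, 0.3368, 0.1442]
ee_rot: [[-0.962, -0.271, 0.034], [-0.271, 0.962, 0.018], [-0.038, 0.008, -0.999]]
wrist_force: [-0.1, 0.4, -2.0]
gripper_width: 0.427
```

Emit:
servo_tool --deltas '[{"slide": [0.14,-0.5,0],"spin": 0},{"slide": [0.28,-1,0],"spin": 0},{"slide": [0.28,-1,0],"spin": 0},{"slide": [0.28,-1,0],"spin": 0},{"slide": [0.28,-1,0],"spin": 0},{"slide": [0.28,-1,0],"spin": 0},{"slide": [0.28,-1,0],"spin": 0},{"slide": [0.28,-1,0],"spin": 0},{"slide": [0.28,-1,0],"spin": 0},{"slide": [0.28,-1,0],"spin": 0}]'

```text
time_s: 9.2
tcp_pos: [0.4956, 0.0729, 0.1289]
ee_rot: [[-0.962, -0.273, 0.013], [-0.273, 0.962, 0.004], [-0.014, 0.0, -1.0]]
wrist_force: [-0.0, 0.3, -1.3]
gripper_width: 0.429
```

Emit:
servo_tool --deltas '[{"slide": [-0.05,-0.9,0],"spin": 0.8},{"slide": [-0.05,-0.9,0],"spin": 0.8},{"slide": [-0.05,-0.8,0],"spin": 0.8},{"slide": [-0.05,-0.5,0],"spin": 0.7},{"slide": [0,0,0],"spin": 0},{"slide": [0,0,0],"spin": 0},{"slide": [0,0,0],"spin": 0}]'

```text
time_s: 9.9
tcp_pos: [0.5021, -0.0142, 0.1221]
ee_rot: [[-0.984, 0.178, -0.003], [0.178, 0.984, -0.0], [0.003, -0.001, -1.0]]
wrist_force: [-0.2, 0.7, -1.0]
gripper_width: 0.431
```

Run:
```python
from h import *
x=sense();print(x["time_s"],x["tcp_pos"].round(4),x["ee_rot"].round(4),x["wrist_force"].round(1))
t=optics.capture("top");s=optics.capture("side")
crop(t,210,150,320,240,6,"t5.png");crop(s,220,120,340,240,5,"s5.png")
```

```text
9.9 [ 0.5021 -0.0142  0.1221] [[-9.84e-01  1.78e-01 -3.20e-03]
 [ 1.78e-01  9.84e-01 -1.00e-04]
 [ 3.20e-03 -6.00e-04 -1.00e+00]] [-0.2  0.7 -1. ]
```

View pics/s5.png

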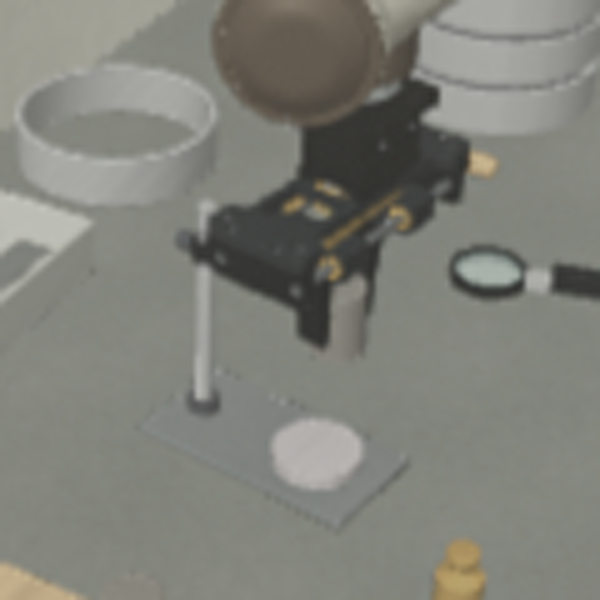

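Emit:
servo_tool --deltas '[{"slide": [-0.24,0.2,0.2],"spin": 0},{"slide": [0,0,0.5],"spin": 0},{"slide": [0,0,0.5],"spin": 0},{"slide": [0,0,0.5],"spin": 0},{"slide": [0,0,0.5],"spin": 0},{"slide": [0,0,0.2],"spin": 0},{"slide": [0,0,0],"spin": 0},{"slide": [0,0,0],"spin": 0}]'

```text
time_s: 10.8
tcp_pos: [0.5141, -0.0042, 0.0596]
ee_rot: [[-0.986, 0.167, 0.002], [0.167, 0.986, 0.001], [-0.002, 0.001, -1.0]]
wrist_force: [-0.2, 1.1, -1.6]
gripper_width: 0.426
```

Run:
```python
from h import *
x=sense();print(x["time_s"],x["tcp_pos"].round(4),x["ee_rot"].round(4),x["wrist_force"].round(1))
t=optics.capture("top");s=optics.capture("side")
crop(t,210,150,320,240,6,"t6.png");crop(s,240,150,320,230,8,"s6.png")
```

```text
10.8 [ 0.5141 -0.0042  0.0596] [[-9.859e-01  1.673e-01  2.300e-03]
 [ 1.673e-01  9.859e-01  9.000e-04]
 [-2.200e-03  1.300e-03 -1.000e+00]] [-0.2  1.1 -1.6]
```

View pics/s6.png

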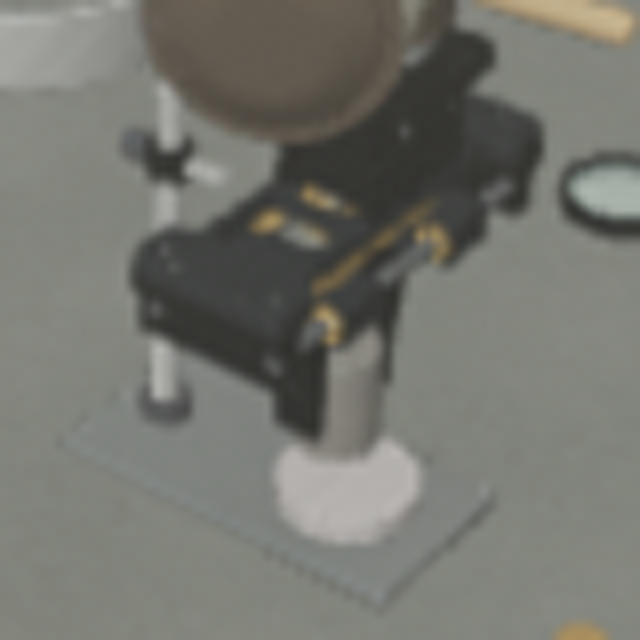

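Emit:
servo_tool --deltas '[{"slide": [0.13,-0.17,0],"spin": 0},{"slide": [0,0,0],"spin": 0},{"slide": [0,0,0.3],"spin": 0},{"slide": [0,0,0.2],"spin": 0},{"slide": [0,0,0],"spin": 0},{"slide": [0,0,0],"spin": 0}]'

```text
time_s: 11.5
tcp_pos: [0.5106, -0.0083, 0.0478]
ee_rot: [[-0.986, 0.168, 0.006], [0.168, 0.986, 0.002], [-0.006, 0.003, -1.0]]
wrist_force: [0.2, 0.1, -1.4]
gripper_width: 0.434
```

Down gently until contact.

Emit:
servo_tool --deltas '[{"slide": [0.05,0,0.2],"spin": 0},{"slide": [0,0,0.12],"spin": 0},{"slide": [0,0,0],"spin": 0}]'

```text
time_s: 11.8
tcp_pos: [0.5094, -0.008, 0.0391]
ee_rot: [[-0.986, 0.168, 0.006], [0.168, 0.986, 0.002], [-0.005, 0.003, -1.0]]
wrist_force: [0.1, -0.5, -0.8]
gripper_width: 0.427
```

Emit:
servo_tool --deltas '[{"slide": [0,0,0.1],"spin": 0},{"slide": [0,0,0],"spin": 0}]'

```text
time_s: 12.0
tcp_pos: [0.5097, -0.0079, 0.0377]
ee_rot: [[-0.986, 0.167, 0.006], [0.167, 0.986, 0.002], [-0.006, 0.003, -1.0]]
wrist_force: [0.2, -1.0, -1.2]
gripper_width: 0.429
```

Emit:
servo_tool --deltas '[{"slide": [0,0,0.1],"spin": 0},{"slide": [0,0,0],"spin": 0}]'

```text
time_s: 12.2
tcp_pos: [0.51, -0.0077, 0.038]
ee_rot: [[-0.986, 0.165, 0.007], [0.165, 0.986, 0.001], [-0.007, 0.002, -1.0]]
wrist_force: [0.5, -0.7, -1.1]
gripper_width: 0.428
```

Emit:
servo_tool --deltas '[{"slide": [0,0,0.12],"spin": 0},{"slide": [0,0,0.05],"spin": 0}]'

```text
time_s: 12.4
tcp_pos: [0.5102, -0.0076, 0.0373]
ee_rot: [[-0.987, 0.163, 0.008], [0.163, 0.987, 0.0], [-0.007, 0.001, -1.0]]
wrist_force: [-2.9, -0.7, 7.6]
gripper_width: 0.43
```

Run:
```python
from h import *
x=sense();print(x["time_s"],x["tcp_pos"].round(4),x["wrist_force"].round(1))
s=optics.capture("side")
x=sense();print(x["time_s"],x["tcp_pos"].round(4),x["wrist_force"].round(1))
crop(s,240,150,320,230,8,"s7.png")
```

```text
12.4 [ 0.5102 -0.0076  0.0373] [-2.9 -0.7  7.6]
12.45 [ 0.5102 -0.0077  0.0372] [-4.6  1.2 12.9]
```

View pics/s7.png

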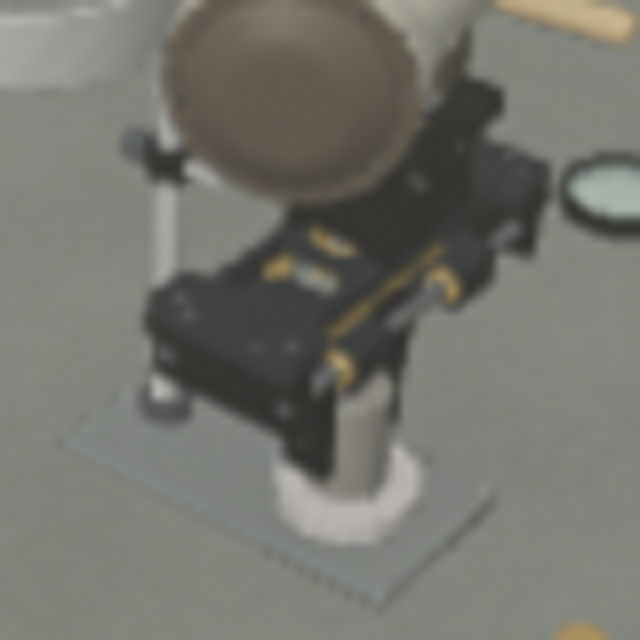

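Emit:
servo_tool --deltas '[{"slide": [0,0,0],"spin": 0},{"slide": [0,0,0],"spin": 0},{"slide": [0,0,0],"spin": 0},{"slide": [0,0,0],"spin": 0},{"slide": [0,0,0],"spin": 0},{"slide": [0,0,0],"spin": 0},{"slide": [0,0,0],"spin": 0}]' --gripper 0

```text
time_s: 13.15
tcp_pos: [0.5107, -0.0076, 0.0364]
ee_rot: [[-0.987, 0.164, 0.008], [0.164, 0.987, 0.0], [-0.008, 0.002, -1.0]]
wrist_force: [0.7, 0.2, 0.2]
gripper_width: 0.956
```

Emit:
servo_tool --deltas '[{"slide": [0,0,-0.2],"spin": 0},{"slide": [0,0,-0.5],"spin": 0},{"slide": [0,0,-0.7],"spin": 0},{"slide": [0,0,-1],"spin": 0},{"slide": [0,0,-1],"spin": 0},{"slide": [0,0,-0.7],"spin": 0},{"slide": [0,0,-0.3],"spin": 0}]'

```text
time_s: 13.85
tcp_pos: [0.5086, -0.0081, 0.1506]
ee_rot: [[-0.987, 0.164, 0.004], [0.164, 0.987, -0.001], [-0.005, -0.0, -1.0]]
wrist_force: [0.5, -0.4, -0.2]
gripper_width: 0.999
```

Run:
```python
from h import *
x=sense();print(x["time_s"],x["tcp_pos"].round(4),x["ee_rot"].round(4),x["gripper_width"])
s=optics.capture("side")
crop(s,240,150,320,230,8,"s8.png")
```

```text
13.85 [ 0.5086 -0.0081  0.1506] [[-9.865e-01  1.637e-01  4.500e-03]
 [ 1.636e-01  9.865e-01 -9.000e-04]
 [-4.600e-03 -1.000e-04 -1.000e+00]] 0.9990905758562063
```

View pics/s8.png

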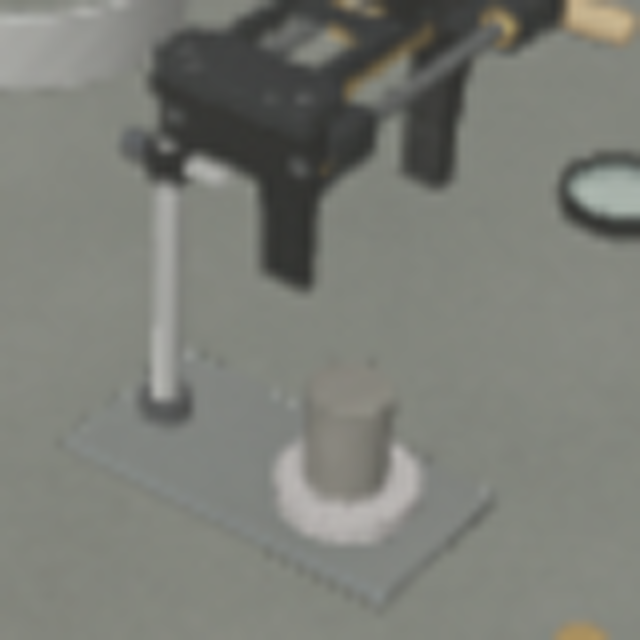

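Run:
```python
from h import *
t=optics.capture("top")
B=lambda u,v:(320+(u+.5)/8-.5,190+(v+.5)/8-.5)
print(onz(t,B(512,420),.08),onz(t,B(460,420),.0),onz(t,B(460,420),.08),onz(t,B(512,420),0))
```

```text
[ 0.37829428 -0.42731826  0.08      ] [ 0.38000023 -0.42760865  0.        ] [ 0.37869103 -0.40421342  0.08      ] [ 0.37958156 -0.45198986  0.        ]
```

Emit:
servo_tool --deltas '[{"slide": [0.2,-0.5,-0.5],"spin": 0},{"slide": [0.3,-1,-0.5],"spin": -0.7},{"slide": [0.2,-1,0],"spin": -0.7},{"slide": [0.2,-1,0],"spin": -0.7},{"slide": [0.1,-1,0],"spin": -0.5},{"slide": [0.1,-1,0],"spin": 0},{"slide": [0.1,-1,0],"spin": 0},{"slide": [0.1,-1,0],"spin": 0}]'

```text
time_s: 14.75
tcp_pos: [0.4805, -0.2, 0.1721]
ee_rot: [[-0.976, -0.217, -0.01], [-0.217, 0.976, -0.001], [0.01, 0.001, -1.0]]
wrist_force: [0.7, 0.4, -0.1]
gripper_width: 0.998
```

Emit:
servo_tool --deltas '[{"slide": [0.6,-0.8,0],"spin": 0},{"slide": [0.6,-0.8,0],"spin": 0},{"slide": [0.6,-0.8,0],"spin": 0},{"slide": [0.5,-0.6,0],"spin": 0},{"slide": [0.3,-0.4,0],"spin": 0},{"slide": [0,0,0],"spin": 0},{"slide": [0,0,0],"spin": 0}]'

```text
time_s: 15.45
tcp_pos: [0.4271, -0.3045, 0.1683]
ee_rot: [[-0.977, -0.21, -0.023], [-0.21, 0.978, 0.003], [0.022, 0.007, -1.0]]
wrist_force: [-1.0, 0.6, -0.0]
gripper_width: 1.002
```

Emit:
servo_tool --deltas '[{"slide": [-0.1,-0.25,0.4],"spin": 0},{"slide": [0,0,0.8],"spin": 0},{"slide": [0,0,0.8],"spin": 0},{"slide": [0,0,0.8],"spin": 0},{"slide": [0,0,0.6],"spin": 0},{"slide": [0,0,0.3],"spin": 0},{"slide": [0,0,0],"spin": 0},{"slide": [0,0,0],"spin": 0}]'

```text
time_s: 16.25
tcp_pos: [0.4334, -0.3069, 0.0695]
ee_rot: [[-0.976, -0.219, -0.022], [-0.219, 0.976, 0.002], [0.021, 0.007, -1.0]]
wrist_force: [0.8, -0.5, 0.4]
gripper_width: 1.005
```

Run:
```python
from h import *
x=sense();print(x["time_s"],x["tcp_pos"].round(4),x["ee_rot"].round(4),x["gripper_width"])
s=optics.capture("side");t=optics.capture("top");x=sense();print(x["tcp_pos"])
crop(s,280,120,370,200,8,"s9.png");crop(t,300,180,410,260,7,"t9.png")
```

```text
16.25 [ 0.4334 -0.3069  0.0695] [[-0.9755 -0.2188 -0.022 ]
 [-0.2189  0.9757  0.0023]
 [ 0.0209  0.0071 -0.9998]] 1.0049520299300516
[ 0.43343496 -0.30708358  0.069935  ]
```

View pics/s9.png

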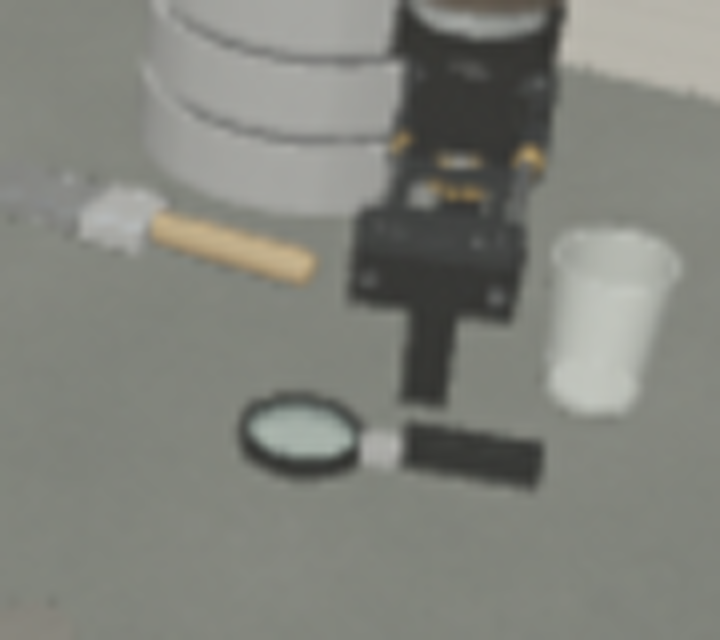

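View pics/t9.png

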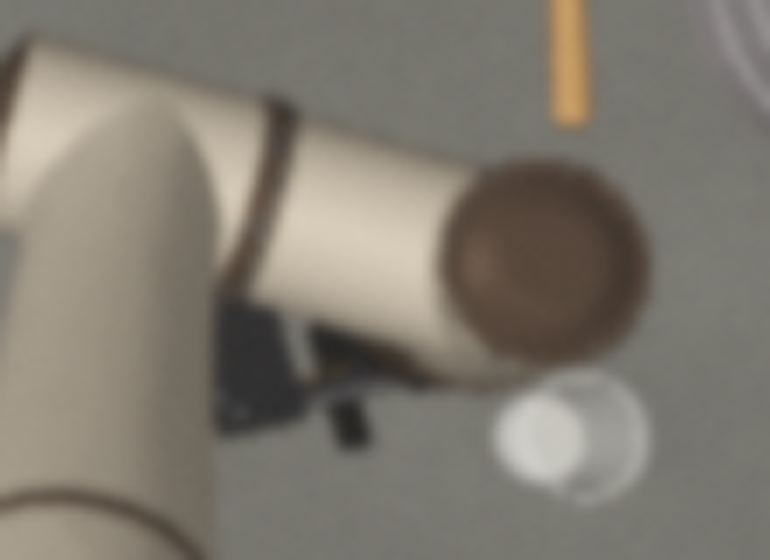

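Emit:
servo_tool --deltas '[{"slide": [0.05,-0.12,0],"spin": 0},{"slide": [0,0,0.5],"spin": 0},{"slide": [0,0,0.6],"spin": 0},{"slide": [0,0,0.5],"spin": 0},{"slide": [0,0,0.2],"spin": 0},{"slide": [0,0,0],"spin": 0},{"slide": [0,0,0],"spin": 0}]'

```text
time_s: 17.05
tcp_pos: [0.4335, -0.3116, 0.0244]
ee_rot: [[-0.976, -0.218, -0.015], [-0.218, 0.976, -0.0], [0.014, 0.003, -1.0]]
wrist_force: [0.4, -0.0, -1.0]
gripper_width: 0.998
```

Emit:
servo_tool --deltas '[{"slide": [0.06,0,0.25],"spin": 0},{"slide": [0.05,0,0.25],"spin": 0},{"slide": [0,0,0.1],"spin": 0},{"slide": [0,0,0],"spin": 0},{"slide": [0,0,0],"spin": 0}]'

```text
time_s: 17.55
tcp_pos: [0.4312, -0.3127, 0.0093]
ee_rot: [[-0.976, -0.218, -0.012], [-0.218, 0.976, -0.001], [0.012, 0.002, -1.0]]
wrist_force: [0.4, -0.0, -0.0]
gripper_width: 1.002
```

Emit:
servo_tool --deltas '[{"slide": [0,0.05,0.15],"spin": 0},{"slide": [0,0,0],"spin": 0},{"slide": [0,0,0],"spin": 0}]'

```text
time_s: 17.85
tcp_pos: [0.4312, -0.3114, 0.0056]
ee_rot: [[-0.976, -0.218, -0.011], [-0.218, 0.976, -0.001], [0.011, 0.001, -1.0]]
wrist_force: [0.9, -0.5, 0.1]
gripper_width: 1.001
```

Run:
```python
from h import *
s=optics.capture("side");x=sense();print(x["time_s"],x["tcp_pos"].round(4),x["wrist_force"].round(1))
crop(s,280,120,370,200,8,"s10.png")
```

```text
17.9 [ 0.4311 -0.3114  0.0055] [-0.  -0.   0.5]
```

View pics/s10.png

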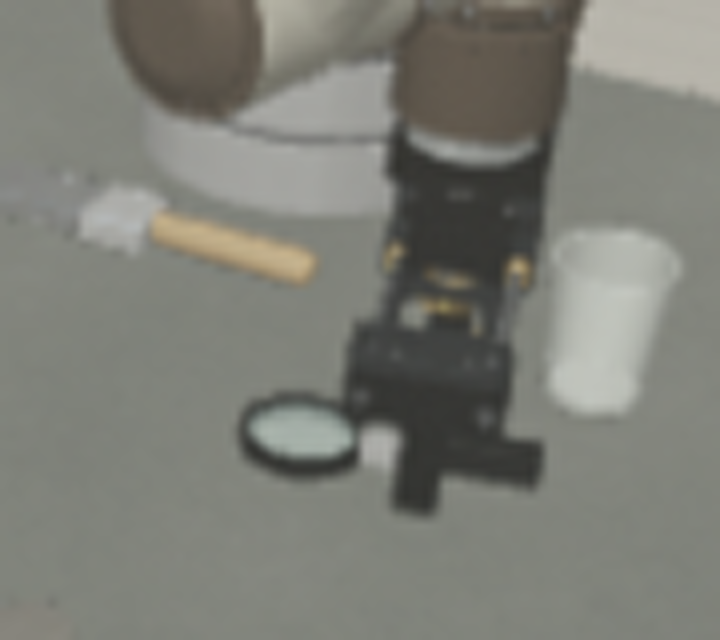

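Emit:
servo_tool --deltas '[{"slide": [0,0,0],"spin": 0},{"slide": [0,0,0],"spin": 0},{"slide": [0,0,0],"spin": 0},{"slide": [0,0,0],"spin": 0},{"slide": [0,0,0],"spin": 0},{"slide": [0,0,0],"spin": 0},{"slide": [0,0,0],"spin": 0},{"slide": [0,0,0],"spin": 0},{"slide": [0,0,0],"spin": 0},{"slide": [0,0,0],"spin": 0}]' --gripper 255

```text
time_s: 18.9
tcp_pos: [0.4314, -0.3115, 0.0058]
ee_rot: [[-0.976, -0.218, -0.011], [-0.218, 0.976, -0.002], [0.011, 0.001, -1.0]]
wrist_force: [0.6, -1.0, -0.0]
gripper_width: 0.178
```

Emit:
servo_tool --deltas '[{"slide": [0,0,0],"spin": 0},{"slide": [0,0,0],"spin": 0},{"slide": [0,0,0],"spin": 0},{"slide": [0,0,0],"spin": 0},{"slide": [0,0,0],"spin": 0}]'

```text
time_s: 19.4
tcp_pos: [0.4314, -0.3115, 0.0059]
ee_rot: [[-0.976, -0.218, -0.011], [-0.218, 0.976, -0.002], [0.011, 0.001, -1.0]]
wrist_force: [-0.3, -0.7, -0.4]
gripper_width: 0.183
```

Emit:
servo_tool --deltas '[{"slide": [0,0,-0.3],"spin": 0},{"slide": [0,0,-0.6],"spin": 0},{"slide": [0,0,-0.8],"spin": 0},{"slide": [0,0,-0.8],"spin": 0},{"slide": [0,0,-0.8],"spin": 0},{"slide": [0,0,-0.8],"spin": 0},{"slide": [0,0,-0.8],"spin": 0},{"slide": [0,0,-0.6],"spin": 0},{"slide": [0,0,-0.3],"spin": 0},{"slide": [0,0,0],"spin": 0}]'

```text
time_s: 20.4
tcp_pos: [0.4312, -0.3105, 0.1591]
ee_rot: [[-0.976, -0.217, -0.013], [-0.217, 0.976, -0.0], [0.013, 0.003, -1.0]]
wrist_force: [-0.3, -0.6, -0.6]
gripper_width: 0.183
```

Run:
```python
from h import *
s=optics.capture("side");t=optics.capture("top");x=sense();print(x["time_s"],x["tcp_pos"].round(4),x["ee_rot"].round(3),x["wrist_force"].round(1))
R=x["ee_rot"];L=x["tcp_pos"]+R@[-.0627,0,.0];print(L,proj(s,L),(proj(s,L)-[270,80]+.5)*6)
crop(s,270,80,390,180,6,"s11.png");crop(t,225,165,315,235,8,"t11.png");crop(s,250,170,315,225,10,"s11b.png")
```

```text
20.5 [ 0.4304 -0.3101  0.1576] [[-0.976 -0.217 -0.016]
 [-0.217  0.976  0.001]
 [ 0.015  0.004 -1.   ]] [ 0.4  0.5 -0.4]
[ 0.49157853 -0.29650443  0.15669928] [321.69578166 140.78378874] [313.17468994 367.70273243]
```

View pics/s11.png

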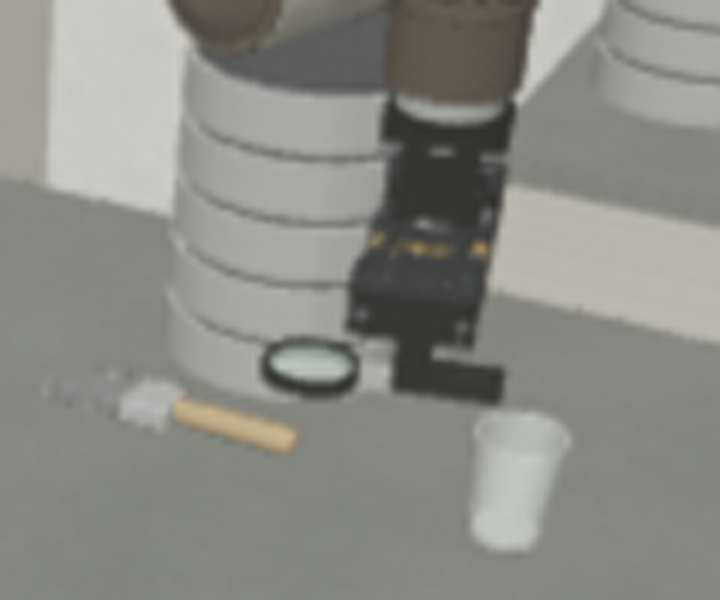

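View pics/t11.png

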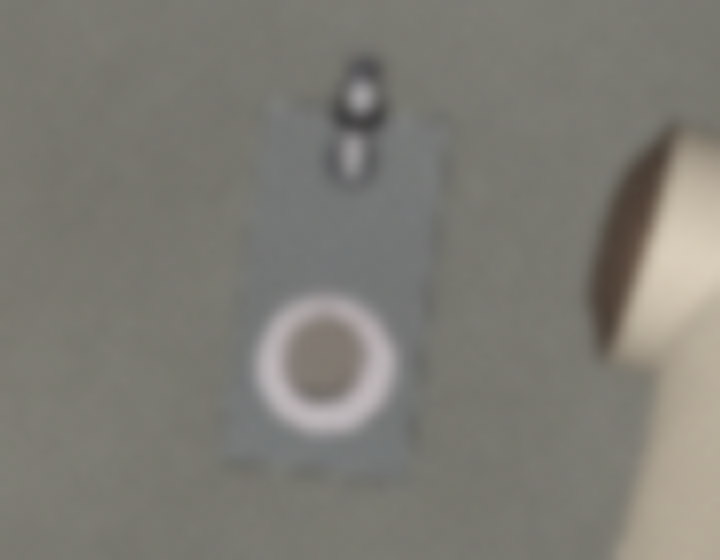

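View pics/s11b.png

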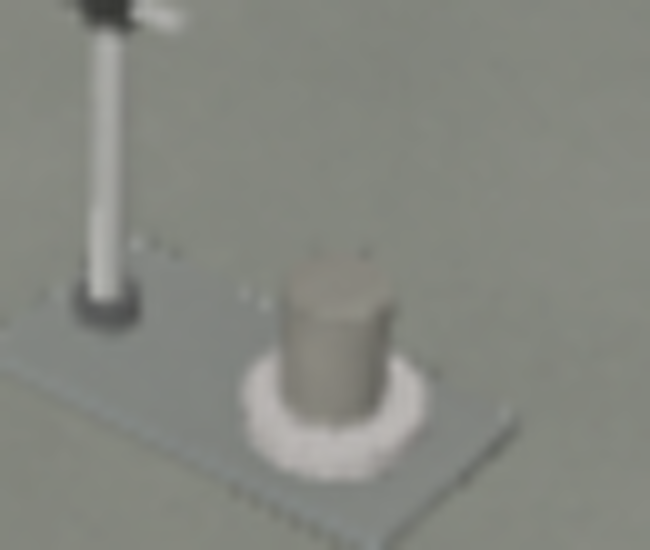

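Run:
```python
from h import *
t=optics.capture("top");s=optics.capture("side")
print(onz(t,(265.19,209.19),.07))
# core silhouette mask in top, side
print(onz(s,(250+337.5/10-.5,170+291/10-.5),.07))
f=cv2.cvtColor(t["frame"],cv2.COLOR_RGB2HSV)[198:222,254:278,2];print(f[2:20,3:20])
x=sense();print(x["tcp_pos"])
```

```text
[ 0.50477836 -0.00782088  0.07      ]
[0.50436288 0.00093287 0.07      ]
[[117 116 118 118 119 119 120 121 121 120 119 119 119 118 117 117 117]
 [117 117 118 120 122 125 129 135 134 133 132 127 123 119 118 118 117]
 [117 118 121 127 138 145 153 157 156 157 156 150 139 129 123 119 117]
 [117 121 129 146 160 169 171 168 165 166 170 170 161 148 132 122 119]
 [119 129 149 166 176 172 166 157 151 154 161 169 173 167 152 133 121]
 [123 143 168 178 173 159 147 138 135 136 142 155 168 176 170 150 128]
 [131 159 177 176 160 144 135 129 129 129 131 138 153 172 179 166 140]
 [142 170 181 169 147 134 130 129 128 129 128 131 142 163 179 177 154]
 [153 178 181 162 141 131 129 128 129 128 130 130 136 154 177 183 169]
 [162 184 182 159 138 130 128 128 129 127 128 130 134 152 176 186 177]
 [165 185 182 158 136 130 128 128 127 127 127 129 136 156 177 187 178]
 [165 185 184 162 138 130 129 129 128 128 127 129 141 164 183 188 175]
 [161 183 187 170 143 128 127 127 125 125 124 128 147 173 187 186 169]
 [151 176 188 179 154 133 122 120 120 120 123 137 161 181 189 181 160]
 [138 165 185 186 171 150 132 125 125 128 139 158 178 188 188 173 148]
 [129 150 175 187 185 175 162 154 154 159 167 178 187 187 180 158 134]
 [123 134 157 175 184 186 184 183 182 183 186 188 186 176 160 138 123]
 [121 124 135 152 167 179 185 187 188 187 186 183 172 156 137 124 119]]
[ 0.43003005 -0.31000816  0.15686043]
```

Emit:
servo_tool --deltas '[{"slide": [-0.15,0.5,0],"spin": 0},{"slide": [-0.28,1,0],"spin": 0},{"slide": [-0.28,1,0],"spin": 0},{"slide": [-0.28,1,0],"spin": 0},{"slide": [-0.28,1,0],"spin": 0},{"slide": [-0.28,1,0],"spin": 0},{"slide": [-0.28,1,0],"spin": 0},{"slide": [-0.28,1,0],"spin": 0},{"slide": [-0.28,1,0],"spin": 0}]'

```text
time_s: 21.5
tcp_pos: [0.4377, -0.0793, 0.1497]
ee_rot: [[-0.977, -0.211, -0.033], [-0.211, 0.977, 0.004], [0.031, 0.011, -0.999]]
wrist_force: [-0.2, 0.7, -1.0]
gripper_width: 0.179
```

Emit:
servo_tool --deltas '[{"slide": [-0.2,0.8,0],"spin": 0},{"slide": [-0.1,0.5,0],"spin": 0},{"slide": [-0.05,0.2,0],"spin": 0},{"slide": [0,0,0],"spin": 0},{"slide": [0,0,0],"spin": 0},{"slide": [0,0,0],"spin": 0}]'

```text
time_s: 22.1
tcp_pos: [0.4354, -0.0357, 0.1473]
ee_rot: [[-0.975, -0.217, -0.039], [-0.217, 0.976, 0.003], [0.037, 0.012, -0.999]]
wrist_force: [-0.6, -0.4, -1.1]
gripper_width: 0.185
```

Emit:
servo_tool --deltas '[{"slide": [-0.1,0.1,-0.5],"spin": 0},{"slide": [0,0,-1],"spin": 0},{"slide": [0,0,-1],"spin": 0},{"slide": [0,0,-1],"spin": 0},{"slide": [0,0,-1],"spin": 0},{"slide": [0,0,-1],"spin": 0},{"slide": [0,0,-1],"spin": 0},{"slide": [0,0,-0.5],"spin": 0},{"slide": [0,0,0],"spin": 0}]'

```text
time_s: 23.0
tcp_pos: [0.4427, -0.0396, 0.3272]
ee_rot: [[-0.978, -0.204, -0.045], [-0.205, 0.979, 0.002], [0.044, 0.012, -0.999]]
wrist_force: [0.5, -0.9, -0.8]
gripper_width: 0.178
```

Emit:
servo_tool --deltas '[{"slide": [0,0,0.5],"spin": 0},{"slide": [0,0,1],"spin": 0},{"slide": [0,0,1],"spin": 0},{"slide": [0,0,1],"spin": 0},{"slide": [0,0,1],"spin": 0},{"slide": [0,0,0.8],"spin": 0},{"slide": [0,0,0.4],"spin": 0},{"slide": [0,0,0],"spin": 0}]'

```text
time_s: 23.8
tcp_pos: [0.4314, -0.0432, 0.174]
ee_rot: [[-0.979, -0.196, -0.053], [-0.196, 0.981, 0.003], [0.051, 0.013, -0.999]]
wrist_force: [-0.1, -0.5, -1.0]
gripper_width: 0.183
```

Emit:
servo_tool --deltas '[{"slide": [0,0,0],"spin": -0.5},{"slide": [0,0,0],"spin": -1},{"slide": [0,0,0],"spin": -1},{"slide": [0,0,0],"spin": -1},{"slide": [0,0,0],"spin": -1},{"slide": [0,0,0],"spin": -1},{"slide": [0,0,0],"spin": -1},{"slide": [0,0,0],"spin": -1},{"slide": [0,0,0],"spin": -1},{"slide": [0,0,0],"spin": -0.5}]'

```text
time_s: 24.8
tcp_pos: [0.4371, -0.0443, 0.1819]
ee_rot: [[-0.066, -0.997, -0.038], [-0.998, 0.065, 0.004], [-0.001, 0.038, -0.999]]
wrist_force: [0.9, 0.3, -1.5]
gripper_width: 0.183
```

Run:
```python
from h import *
x=sense();print(x["time_s"],x["tcp_pos"].round(4),x["ee_rot"].round(4),x["joints"].round(1))
```

```text
24.8 [ 0.4371 -0.0443  0.1819] [[-0.0656 -0.9971 -0.0376]
 [-0.9978  0.0655  0.0037]
 [-0.0012  0.0378 -0.9993]] [ 15.    7.1 -26.1  -0.9 -58.8 -18.3]
```

Emit:
servo_tool --deltas '[{"slide": [0.1,-0.3,0],"spin": 0},{"slide": [0.25,-0.8,0],"spin": 0},{"slide": [0.25,-0.8,0],"spin": 0},{"slide": [0.15,-0.4,0],"spin": 0},{"slide": [0,0,0],"spin": 0},{"slide": [0,0,0],"spin": 0}]'

```text
time_s: 25.4
tcp_pos: [0.4984, -0.0687, 0.1831]
ee_rot: [[-0.072, -0.997, -0.031], [-0.997, 0.072, 0.004], [-0.002, 0.031, -1.0]]
wrist_force: [-0.1, 0.7, -1.4]
gripper_width: 0.18
```

Emit:
servo_tool --deltas '[{"slide": [0,0,-0.5],"spin": 0},{"slide": [0,0,-0.9],"spin": 0},{"slide": [0,0,-0.9],"spin": 0},{"slide": [0,0,-0.9],"spin": 0},{"slide": [0,0,-0.5],"spin": 0},{"slide": [0,0,0],"spin": 0}]'

```text
time_s: 26.0
tcp_pos: [0.4961, -0.0682, 0.2784]
ee_rot: [[-0.074, -0.997, -0.036], [-0.997, 0.074, 0.005], [-0.002, 0.036, -0.999]]
wrist_force: [0.2, 0.1, -1.5]
gripper_width: 0.183
```

Emit:
servo_tool --deltas '[{"slide": [0,0,0.5],"spin": 0},{"slide": [0,0,0.9],"spin": 0},{"slide": [0,0,0.9],"spin": 0},{"slide": [0,0,0.9],"spin": 0},{"slide": [0,0,0.5],"spin": 0},{"slide": [0,0,0],"spin": 0}]'

```text
time_s: 26.6
tcp_pos: [0.4847, -0.067, 0.1739]
ee_rot: [[-0.076, -0.996, -0.048], [-0.997, 0.076, 0.006], [-0.003, 0.048, -0.999]]
wrist_force: [0.7, 0.2, -0.4]
gripper_width: 0.183
```

Emit:
servo_tool --deltas '[{"slide": [0,-0.2,0.2],"spin": 0},{"slide": [0,-0.2,0.2],"spin": 0},{"slide": [0,-0.2,0.2],"spin": 0},{"slide": [0,-0.1,0.2],"spin": 0},{"slide": [0,0,0.2],"spin": 0},{"slide": [0,0,0],"spin": 0}]'

```text
time_s: 27.2
tcp_pos: [0.5024, -0.0682, 0.1454]
ee_rot: [[-0.076, -0.996, -0.048], [-0.997, 0.076, 0.006], [-0.002, 0.049, -0.999]]
wrist_force: [0.6, 0.1, -0.0]
gripper_width: 0.183
```

Run:
```python
from h import *
for i in range(3):
    x=sense();print(x["time_s"],x["tcp_pos"].round(4),x["ee_rot"][:,2].round(4),x["joints"].round(2),x["joint_velocities"].round(1),x["effort"].round(1));optics.capture("side")
```

```text
27.2 [ 0.5024 -0.0682  0.1454] [-0.0483  0.0062 -0.9988] [ 10.11  16.26 -19.95  -1.   -56.46 -13.9 ] [-0.1  0.   0.9  0.4  0.1  0. ] [  0.  -31.5  16.5   3.8  -0.   -0. ]
27.25 [ 0.5027 -0.0683  0.1458] [-0.0475  0.006  -0.9989] [ 10.11  16.24 -19.92  -0.98 -56.46 -13.9 ] [ 0.  -0.8  0.4  0.3 -0.3  0. ] [ -0.  -31.5  16.2   3.7  -0.1  -0. ]
27.3 [ 0.5028 -0.0682  0.1461] [-0.0469  0.0061 -0.9989] [ 10.11  16.21 -19.91  -0.98 -56.47 -13.9 ] [ 0.1 -0.6  0.4  0.1 -0.1  0.1] [ -0.  -31.3  16.3   3.7  -0.1  -0. ]
```

Emit:
servo_tool --deltas '[{"slide": [0.3,0,-0.4],"spin": 0},{"slide": [0.4,0,-0.4],"spin": 0},{"slide": [0.4,0,-0.4],"spin": 0},{"slide": [0.4,0,-0.4],"spin": 0},{"slide": [0.4,0,-0.4],"spin": 0},{"slide": [0.4,0,-0.4],"spin": 0},{"slide": [0.3,0,-0.4],"spin": 0},{"slide": [0.2,0,-0.4],"spin": 0},{"slide": [0,0,-0.4],"spin": 0},{"slide": [0,0,-0.2],"spin": 0}]'

```text
time_s: 28.35
tcp_pos: [0.5019, -0.1464, 0.252]
ee_rot: [[-0.078, -0.996, -0.041], [-0.997, 0.078, 0.006], [-0.002, 0.042, -0.999]]
wrist_force: [0.1, 0.5, -0.8]
gripper_width: 0.18
```

Emit:
servo_tool --deltas '[{"slide": [0,-0.6,0],"spin": 0},{"slide": [0,-1,0],"spin": 0},{"slide": [0,-1,0],"spin": 0},{"slide": [0,-1,0],"spin": 0},{"slide": [0,-1,0],"spin": 0},{"slide": [0,-0.5,0],"spin": 0},{"slide": [0,0,0],"spin": 0}]'

```text
time_s: 29.05
tcp_pos: [0.6333, -0.1531, 0.2477]
ee_rot: [[-0.073, -0.996, -0.042], [-0.997, 0.073, 0.007], [-0.004, 0.043, -0.999]]
wrist_force: [-0.6, -0.3, -1.1]
gripper_width: 0.182
```

Emit:
servo_tool --deltas '[{"slide": [0,0,1],"spin": 0},{"slide": [0,0,1],"spin": 0},{"slide": [0,0,1],"spin": 0},{"slide": [0,0,0.5],"spin": 0},{"slide": [0,0,0],"spin": 0}]'

```text
time_s: 29.55
tcp_pos: [0.6276, -0.1506, 0.1586]
ee_rot: [[-0.071, -0.997, -0.043], [-0.997, 0.071, 0.008], [-0.004, 0.044, -0.999]]
wrist_force: [-0.1, 0.3, -0.8]
gripper_width: 0.184
```

Emit:
servo_tool --deltas '[{"slide": [0,0.4,0],"spin": 0},{"slide": [0,0.5,0],"spin": 0},{"slide": [0,0.5,0],"spin": 0},{"slide": [0,0.5,0],"spin": 0},{"slide": [0,0.5,0],"spin": 0},{"slide": [0,0.5,0],"spin": 0},{"slide": [0,0.5,0],"spin": 0},{"slide": [0,0.5,0],"spin": 0},{"slide": [0,0.5,0],"spin": 0},{"slide": [0,0.5,0],"spin": 0}]'

```text
time_s: 30.55
tcp_pos: [0.5019, -0.142, 0.1776]
ee_rot: [[-0.069, -0.997, -0.02], [-0.998, 0.069, 0.005], [-0.003, 0.021, -1.0]]
wrist_force: [1.1, 0.6, -0.5]
gripper_width: 0.178
```

Emit:
servo_tool --deltas '[{"slide": [0,0.5,0],"spin": 0},{"slide": [0,0.4,0],"spin": 0},{"slide": [0,0.3,0],"spin": 0.4},{"slide": [0,0.2,0],"spin": 0.8},{"slide": [0,0,0],"spin": 1},{"slide": [0,0,0],"spin": 1},{"slide": [0,0,0],"spin": 1},{"slide": [0,0,0],"spin": 1},{"slide": [0,0,0],"spin": 1},{"slide": [0,0,0],"spin": 1}]'

```text
time_s: 31.55
tcp_pos: [0.4589, -0.1388, 0.1792]
ee_rot: [[-0.897, -0.441, -0.02], [-0.441, 0.898, 0.005], [0.016, 0.013, -1.0]]
wrist_force: [-0.2, 0.1, -1.2]
gripper_width: 0.176
```

Emit:
servo_tool --deltas '[{"slide": [0,0,0],"spin": 0.9},{"slide": [0,0,0],"spin": 0.6},{"slide": [0,0.2,0],"spin": 0.2},{"slide": [-0.03,0.4,0],"spin": 0},{"slide": [-0.03,0.4,0],"spin": 0},{"slide": [-0.03,0.4,0],"spin": 0},{"slide": [-0.03,0.4,0],"spin": 0},{"slide": [-0.03,0.4,0],"spin": 0},{"slide": [-0.03,0.4,0],"spin": 0},{"slide": [-0.03,0.4,0],"spin": 0}]'

```text
time_s: 32.55
tcp_pos: [0.4454, -0.0589, 0.1795]
ee_rot: [[-0.978, -0.207, -0.02], [-0.207, 0.978, 0.005], [0.019, 0.009, -1.0]]
wrist_force: [-0.5, -0.4, 0.3]
gripper_width: 0.182
```

Emit:
servo_tool --deltas '[{"slide": [-0.05,0.3,0],"spin": 0},{"slide": [-0.08,0.35,0.2],"spin": 0},{"slide": [-0.08,0.35,0.3],"spin": 0},{"slide": [-0.05,0.2,0.3],"spin": 0},{"slide": [-0.02,0.1,0.2],"spin": 0},{"slide": [0,0,0.1],"spin": 0},{"slide": [0,0,0],"spin": 0},{"slide": [0,0,0],"spin": 0}]'

```text
time_s: 33.35
tcp_pos: [0.4445, -0.0214, 0.1489]
ee_rot: [[-0.978, -0.209, -0.022], [-0.209, 0.978, 0.004], [0.021, 0.008, -1.0]]
wrist_force: [-0.8, 0.3, -0.9]
gripper_width: 0.18
```

```bash
cat > fin.py <<'E'
from h import *
import sys
n=sys.argv[1]
s=optics.capture("side");t=optics.capture("top");x=sense();R=x["ee_rot"];print(x["time_s"],x["tcp_pos"].round(4),R[2].round(4),R[:,0].round(3),x["gripper_width"])
L=x["tcp_pos"]+R@[-.0627,0,-.0008];print("lens",L.round(4),"lens px in crop",((proj(s,L)-[245,140]+.5)*10).round(),"top",proj(t,L))
crop(s,245,140,320,215,10,f"s{n}.png");crop(t,225,165,315,235,8,f"t{n}.png")
E
python3 fin.py 20
```

```text
33.45 [ 0.4445 -0.0214  0.149 ] [ 0.0203  0.0084 -0.9998] [-0.978 -0.209  0.02 ] 0.1816576152084811
lens [ 0.5058 -0.0083  0.1486] lens px in crop [407. 384.] top [265.71025855 206.54803321]
```

View pics/s20.png

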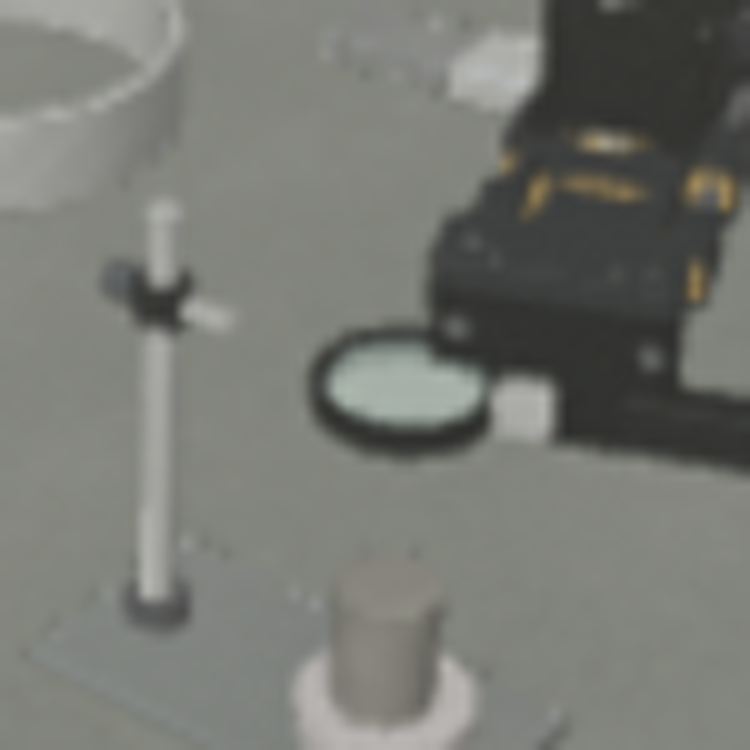

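View pics/t20.png

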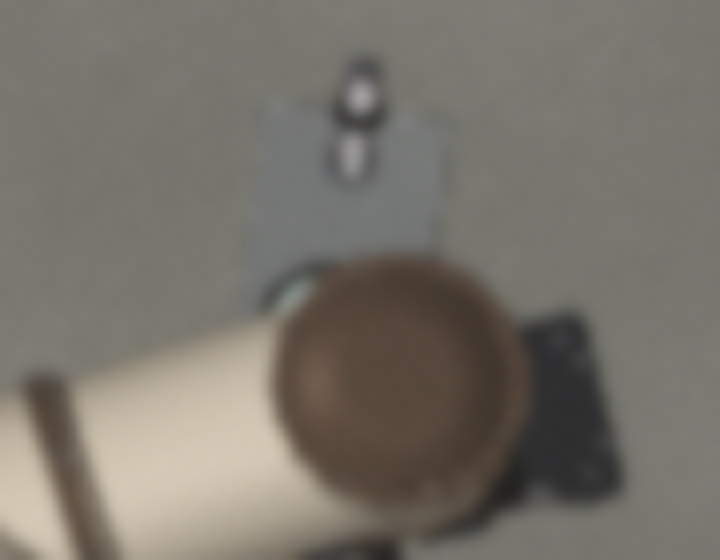

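Run:
```python
from h import *
s=optics.capture("side")
d=np.array([.5059,-.0089]);u=np.array([.0993,-.0148]);u/=np.linalg.norm(u)
for z in(.143,.146,.149): print(z,((proj(s,np.r_[d+.07*u,z])-[245,140]+.5)*10).round(1),((proj(s,np.r_[d+.0865*u,z])-[245,140]+.5)*10).round(1),((proj(s,np.r_[d+.1*u,.18])-[245,140]+.5)*10).round(1))
g=cv2.resize(s["frame"][155:185,255:275],None,fx=1,fy=1)[...,1];print(g[8:24,0:18])
```

```text
0.143 [236.7 325.2] [197.9 308.7] [167.9 202.8]
0.146 [236.9 317.8] [198.  301.3] [167.9 202.8]
0.149 [237.1 310.3] [198.2 293.9] [167.9 202.8]
[[134 134 133 133 139 165 162 140 132 133 134 134 134 134 133 134 133 134]
 [133 133 134 133 141 164 161 140 133 133 133 134 133 134 133 133 133 133]
 [131 127 126 129 136 164 162 139 132 133 133 133 133 133 133 133 133 133]
 [119 105 104 108 120 162 164 138 122 131 133 133 133 133 133 133 133 133]
 [109 100  98  78  99 155 158 129  88 119 133 133 133 132 132 132 132 133]
 [105  95  92  68  78 123 127  96  69 107 129 133 133 133 133 133 134 134]
 [113  98  90  67  59  68  67  61  81 124 135 134 134 134 134 133 134 133]
 [133 121 108  73  58  57  55  66 128 161 157 150 143 138 135 134 134 135]
 [135 135 132  92  65  61  57  71 144 165 170 172 160 146 136 134 134 135]
 [134 134 134 113  93  95  82  71 102 136 154 163 157 143 134 133 134 134]
 [134 133 133 133 134 148 132 108 125 132 134 140 140 136 134 133 133 134]
 [133 133 133 134 150 167 161 134 132 132 132 133 133 133 133 133 133 132]
 [133 133 133 135 150 167 162 135 132 133 134 133 133 133 133 132 132 132]
 [132 133 133 134 151 167 160 133 131 133 133 134 133 133 133 133 131 132]
 [132 133 133 135 152 166 159 133 131 134 133 133 134 133 133 133 134 133]
 [133 133 133 135 153 167 159 132 131 134 133 133 133 133 134 134 134 134]]
```

Emit:
servo_tool --deltas '[{"slide": [0,0,0.13],"spin": 0},{"slide": [0,0,0],"spin": 0},{"slide": [0,0,0],"spin": 0},{"slide": [0,0,0],"spin": 0}]'

```text
time_s: 33.9
tcp_pos: [0.4448, -0.0217, 0.1462]
ee_rot: [[-0.978, -0.208, -0.02], [-0.208, 0.978, 0.004], [0.019, 0.008, -1.0]]
wrist_force: [0.3, 0.1, -1.1]
gripper_width: 0.179
```

```bash
python3 fin.py 21
python3 - <<'E'
from h import *
s=optics.capture("side")
f=s["frame"][165:190,270:300].astype(int)
m=((f[...,1]-f[...,0])>10).astype(np.uint8)
c=max(cv2.findContours(m,0,1)[0],key=len);print(cv2.fitEllipse(c),c.reshape(-1,2).min(0),c.reshape(-1,2).max(0))
g=s["frame"][...,1];print(g[155:166,256:268])
x=sense();L=x["tcp_pos"]+x["ee_rot"]@[-.0627,0,-.0008];print(L,proj(s,L)-[270,165])
print(g[168:190,278:286])
for a in np.linspace(0,2*np.pi,9): print((proj(s,L+.032*np.array([np.cos(a),np.sin(a),0])+[0,0,0])).round(1),end=" ")
E
```

```text
34.0 [ 0.4448 -0.0217  0.1462] [ 0.0186  0.0085 -0.9998] [-0.978 -0.208  0.019] 0.17888321019857548
lens [ 0.5062 -0.0087  0.1458] lens px in crop [407. 391.] top [265.78370185 206.53676811]
((14.686210632324219, 13.534984588623047), (6.126293182373047, 13.017112731933594), 96.78921508789062) [ 8 10] [22 15]
[[134 128 124 122 121 129 133 134 134 134 136 135]
 [132 127 126 127 126 132 135 135 135 134 136 136]
 [131 125 129 133 135 135 135 135 134 134 136 137]
 [131 124 132 135 135 136 135 134 134 136 136 136]
 [133 132 133 135 140 143 138 134 135 135 136 135]
 [134 133 134 141 158 163 153 137 134 135 134 135]
 [133 134 135 146 170 169 160 139 134 134 134 134]
 [133 133 133 140 162 160 141 133 132 134 134 134]
 [134 133 133 139 165 162 140 133 133 133 134 134]
 [133 134 134 140 164 162 139 132 133 134 133 134]
 [126 127 129 137 163 162 139 133 134 133 133 133]]
[ 0.50619058 -0.0086476   0.14581858] [15.1484049  13.55865863]
[[133 133 133 133 132 132 132 132]
 [133 132 132 133 132 131 132 132]
 [132 132 133 133 132 131 132 132]
 [131 132 133 133 132 133 132 132]
 [131 132 132 127 124 124 121 120]
 [124 120 117  93  85  85  76  73]
 [ 94  76  75  73  81  92  95  95]
 [ 76  90 108 113 126 140 145 145]
 [105 137 147 151 154 156 159 158]
 [140 156 164 169 174 175 176 176]
 [160 175 177 176 176 176 176 176]
 [162 177 179 177 176 176 176 176]
 [130 163 177 177 177 177 177 177]
 [ 68 111 156 163 170 177 178 178]
 [ 50  61  85  93 131 159 164 165]
 [ 60  54  53  54  66  75  77  86]
 [ 94  75  63  56  54  52  50  53]
 [132 113  98  82  77  66  61  60]
 [134 133 132 121 116 102  96  96]
 [133 134 134 134 133 133 133 133]
 [133 134 133 133 133 134 135 134]
 [133 132 133 133 132 133 133 133]]
[276.5 175.9] [275.9 180. ] [280.8 183.4] [288.4 183.9] [294.  181.3] [294.3 177.2] [289.3 173.9] [282.  173.4] [276.5 175.9]
```

Emit:
servo_tool --deltas '[{"slide": [0,0,0],"spin": 0},{"slide": [0,0,0],"spin": 0},{"slide": [0,0,0],"spin": 0}]'

```text
time_s: 34.35
tcp_pos: [0.4449, -0.0216, 0.1463]
ee_rot: [[-0.978, -0.208, -0.02], [-0.208, 0.978, 0.005], [0.018, 0.009, -1.0]]
wrist_force: [-0.5, -0.2, -1.1]
gripper_width: 0.179
```

```bash
python3 fin.py 22
python3 - <<'E'
from h import *
s=optics.capture("side");crop(s,130,90,390,300,3,"s23.png");print(sense()["joint_velocities"].round(2),sense()["tcp_pos"])
E
```

```text
34.45 [ 0.4449 -0.0217  0.1463] [ 0.0184  0.0085 -0.9998] [-0.978 -0.208  0.018] 0.18356896109849652
lens [ 0.5062 -0.0086  0.1459] lens px in crop [406. 390.] top [265.76747092 206.52144274]
[ 0.06  0.08  0.05 -0.03  0.08  0.02] [ 0.44490879 -0.02164139  0.14624125]
```

View pics/s23.png

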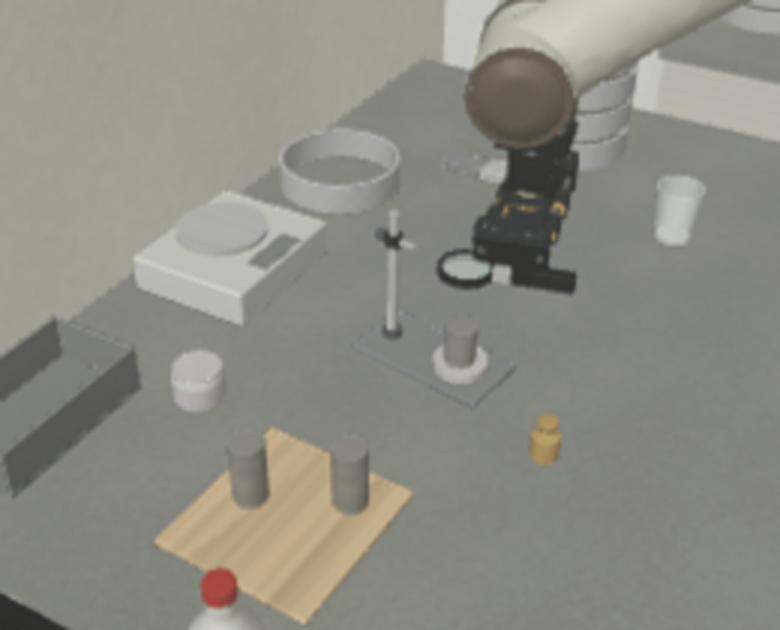

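Run:
```python
from h import *
s=optics.capture("side")
for z in(.02,.045,.07):
  print(z,proj(s,(.506,-.008,z)),proj(s,(.511,-.008,z)),proj(s,(.506,-.004,z)))
print(proj(s,(.5059,-.0089,.02)))
g=s["frame"][...,1];print(g[196:214,273:300])
```

```text
0.02 [283.26895242 208.51536722] [281.98493309 208.06695567] [282.76174854 209.14010985]
0.045 [283.61831906 202.86506467] [282.31874849 202.42030032] [283.1059682 203.4841661]
0.07 [283.975959   197.08095819] [282.66045635 196.6401402 ] [283.4583582  197.69397377]
[283.40846864 208.38416322]
[[132 131 131 133 134 132 131 130 130 131 132 133 133 132 132 133 133 134
  133 133 133 132 132 132 133 134 133]
 [132 133 132 134 133 130 130 132 133 133 133 133 132 132 132 133 133 133
  132 133 133 133 133 132 133 133 134]
 [132 137 133 133 132 126 131 133 134 134 133 133 132 132 134 134 131 132
  133 132 132 131 130 131 132 133 133]
 [131 141 131 137 132 123 131 135 134 134 133 133 134 135 135 133 129 132
  132 131 131 131 131 131 132 132 131]
 [129 130 131 144 130 118 128 130 133 136 135 136 137 138 131 121 121 131
  133 132 132 133 133 133 133 131 130]
 [129 129 129 131 129 117 121 125 132 137 137 138 139 136 117 103 116 130
  134 132 132 133 132 132 131 131 131]
 [130 129 130 129 128 117 122 127 129 131 129 126 126 121 110 101 125 133
  133 132 131 132 132 131 131 130 130]
 [130 130 129 1
[... 528 characters left out ...]
 131 131 132 132 131]
 [131 154 175 177 161 129 124 128 131 130 129 125 120 112 103 124 170 178
  177 147 129 129 130 132 131 131 131]
 [132 157 176 178 166 132 124 127 130 130 128 125 120 111 104 138 172 178
  177 153 133 128 129 129 130 129 130]
 [131 150 174 179 176 147 131 130 130 130 127 124 119 109 111 156 175 178
  178 151 132 130 129 129 129 129 130]
 [129 139 170 178 177 167 148 135 133 133 128 124 123 122 139 171 178 179
  175 147 132 130 130 130 129 129 131]
 [130 141 167 173 176 176 164 154 152 152 141 143 149 155 173 179 180 176
  158 133 129 130 131 131 130 131 130]
 [130 138 157 169 176 179 180 177 177 177 166 174 178 178 179 181 177 159
  134 124 128 130 131 131 130 131 125]]
```

Run:
```python
from station import r,sense
print(r.finish_job()); x=sense();print(x["time_s"],x["tcp_pos"],x["gripper_width"])
```

```text
the job is handed in; nothing more can be done
None
the job is handed in; nothing more can be done
```

I stood the short core on the viewing stage, let go of it, and handed the job in at about 34.6 s with the loupe gripped and held over it.

- **Core:** it stands upright with its whole base inside the disc rim in both camera views.
- **Position over the core:** by the arm's pose the lens is at about (0.506, −0.009, 0.146). The core is at about (0.506, −0.008), so the lens should be within about 2 mm of its middle.
- **Level and stillness:** it is level to about 0.6°, worked out from how the tool's tilt changed since the grasp. I did not measure it in the image. At the last check the arm was still and the gripper was closed on the handle.
- **Other things:** in the last picture the long cores, weight, tin and beaker stand as before. The brush and bottle are only partly in view.

**Disagreements:**
- **Pointer height:** different readings gave 144 to 147.5 mm. The side camera also showed the gauge post about 3 mm off in height, so the lens height should match the pointer to about 2 mm.
- **Core position:** one rough side-view reading put the core about 9 mm away in y. I trusted the top view and the release pose, which agree with each other. A later check of the core's left and right edges in the side view found it lined up with the lens.
- **Tool tilt:** fast moves tilted the tool by up to about 3°. I brought it back with slower moves before the final hold.

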